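# Clear down the sawing jig

### The job

The sawing is finished, so clear down the jig: first drop the metal offcuts that lie on the bench in front of the grey chest into the green scrap bin, so that its drawer can open. Then press the chest's plain blue drawer front inwards until its push-to-open latch lets go and the drawer springs out, pull it open, lift each orange V-block straight up out of its keyed rail without dragging the rail about, and put them all in the drawer. Last, push the drawer fully home until it latches shut and stays shut, leaving the spray can and the brown jar undisturbed.

Things in the scene. Friction and masses are not known exactly. Their poses are not given: they have to be found in the camera images.
- chest: Fixed low grey steel chest, 280 mm wide (y), 82 mm high, with a blue drawer front. Origin on the bench under its middle; x points horizontally into the chest (the pressing direction), y along its front, z up. The grey shell reaches from x = -77 to 100 mm. The drawer slides out along -x
- drawer_front (a point): Middle of the outer face of the blue drawer front, axes as chest; moves with the drawer. The front is a plain plate without a handle, 280 mm wide, 12 mm thick, from 6 to 82 mm above the bench. Shut, it stands 11 mm clear in front of the shell, its face at chest x = -100 mm. Once it is out, it can be pinched over its upper edge, or hooked from behind, from above, and pulled
- drawer (a joint): How far the drawer stands out, m: 0 latched shut, 0.125 fully open, -0.008 pressed to the stop. Push-push latch: pressing the shut front in 6 to 8 mm (about 5 N) and letting go releases it; a spring sends it out to 0.06, where it stays till pulled (1 to 3 N). To shut: push to 6 to 8 mm past 0 (5 to 8 N) and let go; it returns to 0 and holds. Another press would release it again
- drawer_in (a point): Centre of the drawer's inner floor, 16.5 mm above the bench, moving with it; axes as chest. Inside 120 (x) x 254 mm (y); side and back walls rise 30 mm above the floor, the front 65 mm. Fully open, all of it is clear of the chest. 61 mm headroom when shut: blocks go in standing or on a side, not on end. Three stand side by side along y, long axis along y, 83 mm apart
- bin_floor (a point): Centre of the inner floor (6 mm above the bench) of the fixed green steel scrap bin, open at the top, inside 194 mm (x) by 164 mm (y), rim 75 mm above the bench. x, y along its sides
- rail: Keyed rail, loose on the bench, 4 kg: base plate 290 (x) x 74 (y) x 8 mm, origin at the centre of its underside; four posts along x, 24 x 44 mm, tops 42 mm above the bench; bays between them at x = -85, 0, 85 mm. Grooves in the posts hold the blocks' end keys with 1.5 mm play: a block comes out only straight up, by over 36 mm; its y sides are free for fingers
- spray_can: Bystander: aerosol can, 67 mm across, 201 mm high; origin at the centre of its underside
- brown_jar: Bystander: small brown jar with a metal lid, 55 mm across, 87 mm high; origin at the centre of its underside
- offcut_tube_mid (a point): Offcut: saw-cut stub of bright square steel tube, 75 (x) x 30 x 30 mm; the point is its centre. It may be absent
- offcut_channel_mid (a point): Offcut: saw-cut stub of red-painted steel channel lying open side down, 80 (x) x 40 (y) x 20 mm (height); the point is its centre. It may be absent
- offcut_bar_mid (a point): Offcut: saw-cut stub of dark square steel bar with bright ends, 70 (x) x 28 x 28 mm; the point is its centre. It may be absent
- vblock_0_mid (a point): Orange V-block, at first standing in a bay of the rail: body 58 (x) x 44 (y) x 56 mm (z), a V-groove 15 mm deep along x in its top, and at each x end a key 11 mm wide, 34 mm high, 70 mm over the keys. The point is its centre, 28 mm above its underside. Grip it across y. About 0.2 kg. It may be absent
- vblock_1_mid (a point): Orange V-block, at first standing in a bay of the rail: body 58 (x) x 44 (y) x 56 mm (z), a V-groove 15 mm deep along x in its top, and at each x end a key 11 mm wide, 34 mm high, 70 mm over the keys. The point is its centre, 28 mm above its underside. Grip it across y. About 0.2 kg. It may be absent
- vblock_2_mid (a point): Orange V-block, at first standing in a bay of the rail: body 58 (x) x 44 (y) x 56 mm (z), a V-groove 15 mm deep along x in its top, and at each x end a key 11 mm wide, 34 mm high, 70 mm over the keys. The point is its centre, 28 mm above its underside. Grip it across y. About 0.2 kg. It may be absent
Not all that is in view belongs to the job. What is shaped like the part that bears vblock_2_mid but purple is not meant.

How it is judged:
By the outcome, as a careful person would: the job done as asked, in the order asked, and still so for the second after the job is handed in, with the robot touching nothing.
Of vblock_0, vblock_1, vblock_2 only 2 to 3 are there at a start; the rules pass over those that are not, and their reading is None.
Of offcut_tube, offcut_channel, offcut_bar only 2 to 3 are there at a start; the rules pass over those that are not, and their reading is None.
At some moment in a run one of offcut_tube, offcut_channel, offcut_bar may be knocked a few centimetres aside while the robot is not near it.
Once in a run the grip may slacken for a moment while it holds something.
It also fails if it takes over 210 s, if anything falls off the work surface, if the arm or the gripper's body presses on something with over 40 N, if the wrist force passes 120 N, or if a joint passes its speed limit or range.

### The arm

A 6-joint arm with a two-finger parallel gripper is mounted at the origin on a cart in front of the work surface, level with it; the furniture and walls round the work are solid. World frame = base frame: x ahead of the robot, y to its left, z up, the work surface at z = 0. Lengths are in mm, angles in rad, forces in N, time in s.
With the tool pointing down it reaches from about 275 to 825 mm from the base axis. Payload 5.2 kg.
Tool frame: the origin (TCP) lies midway between the tips of the shut fingers; the grasp point (between the pads) lies 19 mm behind it; z points along the fingers, y is the line along which they close (so a half turn about z gives the same grasp; the last joint's range is limited). The gripper opens to 93 mm and grips with 3 to 60 N. Pads are 15 mm wide; open, the fingers measure 128 mm over their backs; the gripper's body (75 mm by 188 mm) begins 65 mm behind the grasp point.
Start: joints at [-1.489, 0.259, 1.535, -0, 1.348, -0.203], TCP at [154.552, -527.843, 185.553] pointing down, gripper open.
Joint ranges: [-3.14, 3.14], [-0.91, 2.08], [0.19, 2.58], [-1.22, 4.36], [0.22, 2.71], [-3.12, 3.12]. Speed limits (rad/s): [2.57, 2.57, 3.14, 3.14, 3.14, 3.14].

### API

Orientations are given as a unit quaternion [x, y, z, w].
In Python, from bench import * gives the robot as it stands. The module is installed in compiled form; this text tells all that it offers.
- The arm moves only by the tool servo_tool, never from a script. Its argument "moves" is a list of rows, each an object with "rot": the turn, a rotation vector about the world's x, y, z in rad, a list of three; "slide": the shift along the world's x, y, z in mm, a list of three; "gripper": the finger opening in mm, from 0 to 93. In form: [{"rot": [wx, wy, wz], "slide": [tx, ty, tz], "gripper": gripper}, ...]. A call has 1 to 10 rows; each row is the pose to reach, as a shift and turn from the pose commanded when the call began; what a row does not reach only later rows make up. A row lasts 1/10 s, in which the tool goes at most 50 mm and 8.59 degrees, less where a joint would pass 70% of its speed; a pose out of reach is approached as far as the arm can. A call with a gripper value outside its range is refused whole. The fingers move at their own pace and stop on an object; the grip force is fixed at half the most. Time passes only in rows, so rows that repeat a pose let the fingers close. It gives the time, the measured TCP pose, the force, the opening and the grip force at its end, in the units of the state.
- observe(): the state, without advancing time (a new reading comes with each control period).
- snapshot(name): name is "scene" or "side" or "wrist"; returns a dict with "image" (400x640x3 uint8, blue, green, red), "depth" (400x640 float32, mm along the optical axis (not along the pixel's ray), 0 where there is no reading), "mtx" (3x3 intrinsics, pixels), "dist" ([k1, k2, p1, p2, k3] as OpenCV has them; the pictures are not rectified), "extrinsics" (4x4, takes a point from camera to world coordinates); the wrist camera has in their place "tool_from_camera" (4x4, takes a point from camera to tool coordinates, whose origin is the TCP and whose axes are the flange's). Camera axes: x right, y down, z forward; pixel columns grow to the right and rows downward; lengths in mm; the calibration is good to about 2 mm. A picture is of the moment at which its call begins: read the wrist's pose just before it.
- hand_in(): hands the job in; it is judged then, once.
The state is a dict: "clock": time; "qpos": joint angles; "joint_vel": joint speeds; "joint_torque": joint torques, N m; "eef_pos": TCP position; "ee_rot": TCP orientation; "force": force on the tool from outside, world axes, zero at the start; "moment": the same for the moment, N m; "opening": opening from 0.0 (shut) to 1.0 (fully open); "finger_force": force on a finger pad.
Only numpy, scipy, OpenCV 4.12 (cv2) and the standard library are available. Lean on these libraries where they do the work, as an engineer would, in place of code of your own. Each camera call takes 0.05 s, during which the arm holds its last target. There are 200 camera calls.

## Working session

There is one attempt and no reset: what is moved stays moved. The work goes in short steps, Python scripts to look and compute and a tool call to move; the robot and the scene stay as the last step left them, time stands still between calls to the robot, and variables do not carry over. Pictures are saved under pics/ and viewed, at most 14 in all, crops included, and the job is handed in when it is done.

Besides the shell and the picture viewer there is one more tool, called by a JSON object that holds its "fn" and its "kwargs". servo_tool: Moves the arm, as the interface text tells. Its arguments: {"type":"object","properties":{"moves":{"type":"array","items":{"type":"object","properties":{"rot":{"type":"array","items":{"type":"number"}},"slide":{"type":"array","items":{"type":"number"}},"gripper":{"type":"number"}}}}},"required":["moves"]}

```bash
mkdir -p pics; cat > h.py <<'E'
from bench import *
import numpy as np, cv2
from scipy.spatial.transform import Rotation as R
def snap(name,fn=None):
    o=observe(); s=snapshot(name)
    if name=="wrist":
        T=np.eye(4);T[:3,:3]=R.from_quat(o["ee_rot"]).as_matrix();T[:3,3]=o["eef_pos"]
        s["extrinsics"]=T@s["tool_from_camera"]
    if fn: cv2.imwrite("pics/"+fn+".png",s["image"])
    np.savez("pics/"+(fn or name)+".npz",**{k:v for k,v in s.items() if isinstance(v,np.ndarray) or k in("dist",)})
    return s
def load(fn): return dict(np.load("pics/"+fn+".npz"))
def cloud(s):
    h,w=s["depth"].shape
    u,v=np.meshgrid(np.arange(w),np.arange(h))
    p=cv2.undistortPoints(np.stack([u,v],-1).reshape(-1,1,2).astype(float),s["mtx"],np.array(s["dist"])).reshape(h,w,2)
    P=np.dstack([p,np.ones((h,w))])*s["depth"][...,None]
    W=P@s["extrinsics"][:3,:3].T+s["extrinsics"][:3,3]
    W[s["depth"]==0]=np.nan
    return W
def px(W,u,v,r=1): return np.nanmedian(W[v-r:v+r+1,u-r:u+r+1].reshape(-1,3),0).round(1)
E
python3 - <<'E'
from h import *
print({k:(v.tolist() if hasattr(v,'tolist') else v) for k,v in observe().items()})
for n in("scene","side","wrist"):
    s=snap(n,n+"0"); print(n,np.round(s["extrinsics"],2).tolist())
E
```

```text
{'clock': 0.0, 'qpos': [-1.4888105919232881, 0.2593650447914894, 1.5361010354823394, -7.5451528309568995e-06, 1.3479887865846794, -0.20279466432912613], 'joint_vel': [-0.00022350321478909689, -0.00023007038219475452, -0.0016315245625524084, 4.7992669153626116e-05, -0.0003632845771617141, -0.00026462517834126374], 'joint_torque': [-0.0006068605944165029, -43.73058199882507, -28.4004807472229, 0.07179120322689414, 0.041465344838798046, -0.00016273656001430936], 'eef_pos': [154.4916563992538, -527.2146036975314, 184.6987009903077], 'ee_rot': [0.9898790841712213, 0.14191029471993402, 5.2536958587180065e-05, -0.0009296304177794787], 'force': [0.3193033413040167, -0.4510767674610819, -0.4147011818044105], 'moment': [0.00741666146635701, -0.008625500658029812, -0.03836882468666866], 'finger_force': 0.0, 'opening': 1.0001918984060174}
scene [[-0.68, -0.52, 0.51, -104.99], [-0.73, 0.48, -0.49, 756.18], [0.01, -0.71, -0.71, 1024.62], [0.0, 0.0, 0.0, 1.0]]
side [[-0.98, -0.14, 0.15, 384.03], [-0.2, 0.59, -0.78, 1017.03], [0.02, -0.8, -0.6, 781.54], [0.0, 0.0, 0.0, 1.0]]
wrist [[0.28, -0.93, -0.24, 221.1], [-0.96, -0.27, -0.07, -509.51], [-0.0, 0.25, -0.97, 384.34], [0.0, 0.0, 0.0, 1.0]]
```

View pics/scene0.png

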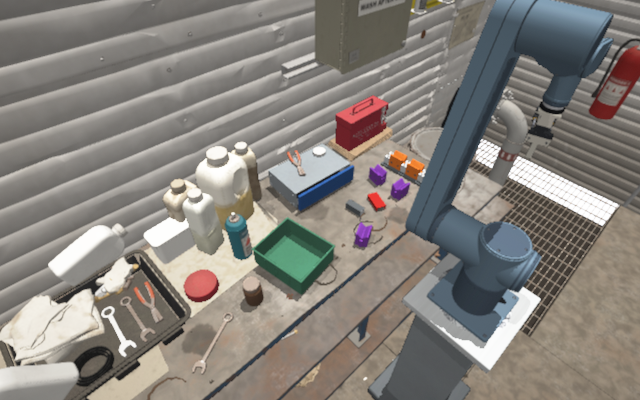

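View pics/side0.png

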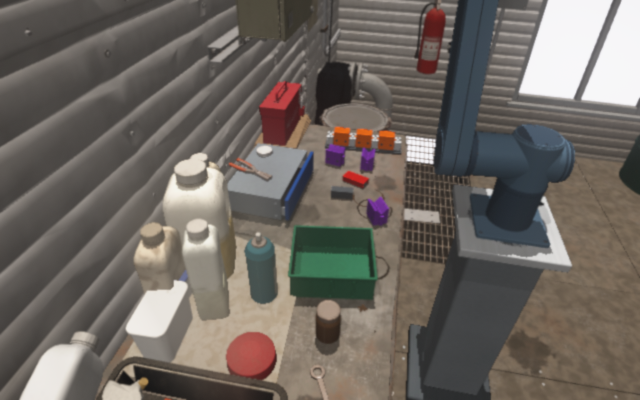

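Side view: three orange blocks in the rail at (342,136), (364,139), (386,140). Purple decoys are at (335,155), (367,160), (377,210). Dark bar at (342,193), red channel at (355,179), and the chest's blue front at about (298,185). The bin is at (333,262), the can at (261,268) and the jar at (328,322). I see no tube so far. I'll check this in a crop.

```bash
python3 - <<'E'
from h import *
s=load("side0"); W=cloud(s)
cv2.imwrite("pics/crop1.png",cv2.resize(s["image"][115:305,220:420],None,fx=4,fy=4,interpolation=cv2.INTER_CUBIC)[:,:800][:600] if 0 else cv2.resize(s["image"][115:255,225:415],(798,588),interpolation=cv2.INTER_CUBIC))
s2=load("scene0"); W2=cloud(s2)
for n,a,w in(("side",s,W),("scene",s2,W2)):
  hsv=cv2.cvtColor(a["image"],cv2.COLOR_BGR2HSV)
  for c,lo,hi in(("orange",(5,180,150),(16,255,255)),("red",(0,180,120),(4,255,255)),("purple",(130,120,60),(150,255,255)),("blue",(105,150,50),(118,255,255)),("green",(65,100,30),(85,255,255))):
    m=cv2.inRange(hsv,lo,hi); k,l,st,ce=cv2.connectedComponentsWithStats(m)
    for i in range(1,k):
      if st[i,4]>50:
        P=w[l==i]; P=P[~np.isnan(P[:,0])]
        if len(P)>20: print(n,c,ce[i].round(),st[i,4],np.percentile(P,3,axis=0).round(),np.percentile(P,97,axis=0).round())
E
```

```text
side orange [342. 130.] 91 [ 537. -344.   50.] [ 588. -301.   64.]
side orange [364. 132.] 91 [ 453. -350.   51.] [ 504. -307.   65.]
side orange [387. 134.] 89 [ 370. -357.   52.] [ 419. -312.   64.]
side red [355. 177.] 157 [ 440. -111.   15.] [510. -62.  21.]
side purple [335. 154.] 289 [ 536. -217.    4.] [ 590. -169.   55.]
side purple [367. 159.] 225 [ 429. -227.    2.] [ 467. -164.   55.]
side purple [378. 211.] 399 [362.  60.   7.] [414. 118.  55.]
side blue [299. 175.] 118 [630. -89.  78.] [645. 142.  83.]
side green [336. 263.] 2359 [382. 234.   2.] [570. 411.  77.]
scene orange [399. 156.] 96 [ 537. -347.   46.] [ 589. -304.   69.]
scene orange [416. 165.] 105 [ 452. -351.   47.] [ 504. -309.   68.]
scene red [376. 200.] 140 [ 441. -112.   14.] [509. -63.  27.]
scene purple [378. 175.] 230 [ 535. -215.    7.] [ 590. -172.   59.]
scene purple [399. 189.] 240 [ 429. -225.    5.] [ 468. -165.   59.]
scene purple [363. 235.] 265 [361.  59.   8.] [411. 115.  60.]
scene blue [325. 187.] 817 [ 631. -105.   14.] [646. 154.  86.]
scene green [294. 255.] 3437 [376. 229.   5.] [589. 413.  81.]
```

View pics/crop1.png

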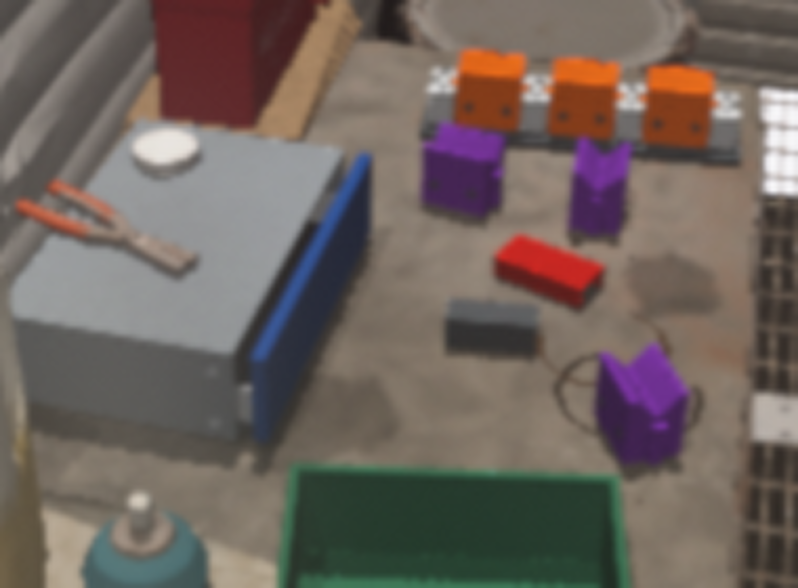

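Both views agree. The red channel (355,177) and dark bar (342,193) are the offcuts, and there is no tube. The three orange blocks stand in the rail, and the purple ones are decoys. Next is a wrist view from above.

{"fn": "servo_tool", "kwargs": {"moves": [{"rot": [0, 0, 0], "slide": [0, 0, 100], "gripper": 93}, {"rot": [0, 0, 0], "slide": [0, 0, 100], "gripper": 93}, {"rot": [0, 0, -0.28], "slide": [266, 468, 150], "gripper": 93}, {"rot": [0, 0, -0.28], "slide": [266, 468, 150], "gripper": 93}, {"rot": [0, 0, -0.28], "slide": [266, 468, 150], "gripper": 93}, {"rot": [0, 0, -0.28], "slide": [266, 468, 150], "gripper": 93}, {"rot": [0, 0, -0.28], "slide": [266, 468, 150], "gripper": 93}, {"rot": [0, 0, -0.28], "slide": [266, 468, 150], "gripper": 93}, {"rot": [0, 0, -0.28], "slide": [266, 468, 150], "gripper": 93}, {"rot": [0, 0, -0.28], "slide": [266, 468, 150], "gripper": 93}]}}

```text
clock: 1.15
eef_pos: [351.7, -179.6, 322.7]
ee_rot: [1.0, 0.002, 0.0, 0.0]
force: [1.3, -0.7, -0.1]
opening: 1.0
finger_force: 0.0
```

{"fn": "servo_tool", "kwargs": {"moves": [{"rot": [0, 0, 0], "slide": [50, 100, 0], "gripper": 93}, {"rot": [0, 0, 0], "slide": [50, 100, 0], "gripper": 93}, {"rot": [0, 0, 0], "slide": [50, 100, 0], "gripper": 93}, {"rot": [0, 0, 0], "slide": [50, 100, 0], "gripper": 93}]}}

```text
clock: 1.55
eef_pos: [401.7, -79.5, 322.4]
ee_rot: [1.0, 0.005, -0.0, -0.0]
force: [0.3, -0.2, -0.1]
opening: 1.002
finger_force: 0.0
```

```bash
python3 - <<'E'
from h import *
s=snap("wrist","w1"); print(np.round(s["extrinsics"],2).tolist())
E
```

```text
[[0.01, -0.97, -0.25, 471.15], [-1.0, -0.01, -0.0, -80.3], [0.0, 0.25, -0.97, 521.9], [0.0, 0.0, 0.0, 1.0]]
```

View pics/w1.png

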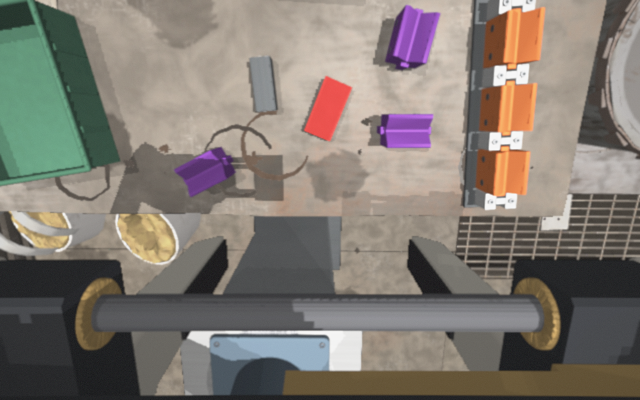

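The wrist view shows the dark bar at (262,84), the red channel at (327,108), and the orange blocks at (514,37), (508,107) and (502,172). The bin is on the left and the purple decoys are at (207,172), (412,37) and (407,131). Next I fit the poses.

```bash
cat >> h.py <<'E'
def rects(fn,specs,ztop=6):
    s=load(fn);W=cloud(s);hsv=cv2.cvtColor(s["image"],cv2.COLOR_BGR2HSV)
    for name,(u0,v0,u1,v1),zl,zh in specs:
        w=W[v0:v1,u0:u1].reshape(-1,3); w=w[(w[:,2]>zl)&(w[:,2]<zh)]
        r=cv2.minAreaRect(w[:,:2].astype(np.float32))
        print(fn,name,len(w),"c",np.round(r[0],1),"size",np.round(r[1],1),"ang",round(r[2],1),"z",np.percentile(w[:,2],[5,50,95]).round(1))
E
python3 - <<'E'
from h import *
rects("w1",[("bar",(235,45,290,120),18,40),("red",(295,65,360,150),12,40),("V_a",(470,0,550,75),44,70),("V_b",(470,75,545,145),44,70),("V_c",(470,142,540,200),44,70),("posts",(460,0,560,215),37,43),("base",(455,0,560,215),4,12)])
for fn,b in(("side0",(325,180,360,205)),("scene0",(335,195,368,222))):
    rects(fn,[("bar",b,20,45)])
for fn in("scene0","side0"):
    s=load(fn);W=cloud(s);hsv=cv2.cvtColor(s["image"],cv2.COLOR_BGR2HSV)
    m=(cv2.inRange(hsv,(100,120,30),(122,255,255))>0)&(W[...,0]>550)&(W[...,0]<700)&(abs(W[...,1])<220)
    P=W[m]; t=P[P[:,2]>70]; 
    print(fn,"top",np.polyfit(t[:,1],t[:,0],1),t.min(0),t.max(0))
    f=P[(P[:,2]>20)&(P[:,2]<70)]
    if len(f)>30:print("face",np.polyfit(f[:,1],f[:,0],1),f.min(0),f.max(0),len(f))
    g=(cv2.inRange(hsv,(65,80,20),(85,255,255))>0)&(W[...,2]>68)&(W[...,2]<85)&(W[...,0]<620)&(W[...,1]>180)&(W[...,1]<450)
    print("bin rim",cv2.minAreaRect(W[g][:,:2].astype(np.float32)))
E
```

```text
w1 bar 1160 c [509.4  -5.8] size [70.3 28.2] ang 5.6 z [26.4 28.3 29.8]
w1 red 1674 c [477.7 -94.7] size [39.9 79.9] ang 68.1 z [18.8 20.4 21.8]
w1 V_a 2402 c [ 565.6 -328.6] size [86.3 46.7] ang 1.2 z [45.7 57.2 65. ]
w1 V_b 2087 c [ 478.2 -334.6] size [89.5 46.5] ang 4.1 z [45.6 57.3 65.1]
w1 V_c 1797 c [ 396. -340.] size [81.7 46.7] ang 2.8 z [46.5 57.2 65. ]
w1 posts 1762 c [ 476.5 -334.9] size [270.7  46.5] ang 3.8 z [38.  41.8 42.9]
w1 base 2736 c [ 478.7 -334.3] size [286.   75.2] ang 3.9 z [ 6.   8.4 10.5]
side0 bar 148 c [506.   1.] size [70.1 32.4] ang 1.5 z [21.2 25.9 28.4]
scene0 bar 135 c [511.   -1.6] size [70.4 31.4] ang 6.6 z [21.2 30.3 34.2]
scene0 top [4.68307951e-02 6.37830666e+02] [ 626.58254134 -117.64829308   70.16831344] [652.57556898 163.21406633  90.49899624]
face [4.19476372e-02 6.36130967e+02] [ 628.85944486 -115.47163549   20.05459002] [695.42401719 160.73785436  69.96526381] 494
bin rim ((481.57086181640625, 321.41998291015625), (203.37796020507812, 175.59422302246094), 9.980277061462402)
side0 top [5.15128733e-02 6.35856982e+02] [ 626.83609849 -107.39762604   73.03641142] [648.93969275 161.39123956  83.95483081]
bin rim ((480.81390380859375, 322.96417236328125), (202.4477996826172, 178.4314727783203), 10.374528884887695)
```

{"fn": "servo_tool", "kwargs": {"moves": [{"rot": [0, 0, 0.09], "slide": [108, 74, -100], "gripper": 65}, {"rot": [0, 0, 0.09], "slide": [108, 74, -150], "gripper": 65}, {"rot": [0, 0, 0.09], "slide": [108, 74, -250], "gripper": 65}, {"rot": [0, 0, 0.09], "slide": [108, 74, -250], "gripper": 65}, {"rot": [0, 0, 0.09], "slide": [108, 74, -250], "gripper": 65}, {"rot": [0, 0, 0.09], "slide": [108, 74, -250], "gripper": 65}, {"rot": [0, 0, 0.09], "slide": [108, 74, -250], "gripper": 65}, {"rot": [0, 0, 0.09], "slide": [108, 74, -250], "gripper": 65}]}}

```text
clock: 2.4
eef_pos: [508.8, -9.0, 72.5]
ee_rot: [0.999, 0.047, -0.001, -0.0]
force: [-0.3, -0.1, 0.8]
opening: 0.693
finger_force: 0.0
```

{"fn": "servo_tool", "kwargs": {"moves": [{"rot": [0, 0, 0], "slide": [0, 2, -35], "gripper": 65}, {"rot": [0, 0, 0], "slide": [0, 2, -60], "gripper": 65}, {"rot": [0, 0, 0], "slide": [0, 2, -68], "gripper": 65}, {"rot": [0, 0, 0], "slide": [0, 2, -68], "gripper": 20}, {"rot": [0, 0, 0], "slide": [0, 2, -68], "gripper": 20}, {"rot": [0, 0, 0], "slide": [0, 2, -68], "gripper": 20}, {"rot": [0, 0, 0], "slide": [0, 2, -68], "gripper": 20}, {"rot": [0, 0, 0], "slide": [0, 2, -68], "gripper": 20}]}}

```text
clock: 3.2
eef_pos: [509.9, -5.7, 5.3]
ee_rot: [0.999, 0.047, 0.001, 0.0]
force: [-1.0, -0.4, -0.2]
opening: 0.315
finger_force: 0.0
```

{"fn": "servo_tool", "kwargs": {"moves": [{"rot": [0, 0, 0], "slide": [0, 0, 0], "gripper": 15}, {"rot": [0, 0, 0], "slide": [0, 0, 0], "gripper": 15}, {"rot": [0, 0, 0], "slide": [0, 0, 0], "gripper": 15}, {"rot": [0, 0, 0], "slide": [0, 0, 40], "gripper": 15}, {"rot": [0, 0, 0], "slide": [0, 0, 80], "gripper": 15}, {"rot": [0, 0, 0], "slide": [0, 0, 120], "gripper": 15}, {"rot": [0, 0, 0], "slide": [0, 0, 140], "gripper": 15}]}}

```text
clock: 3.9
eef_pos: [511.0, -5.9, 148.1]
ee_rot: [0.999, 0.047, 0.002, 0.001]
force: [0.6, 0.4, -0.5]
opening: 0.162
finger_force: 0.0
```

The opening went to 15 mm, so the bar is not in the grip. Looking.

```bash
python3 - <<'E'
from h import *
s=snap("wrist","w2"); snap("side","side2"); snap("scene","scene2")
E
```

```text
(no output)
```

View pics/w2.png

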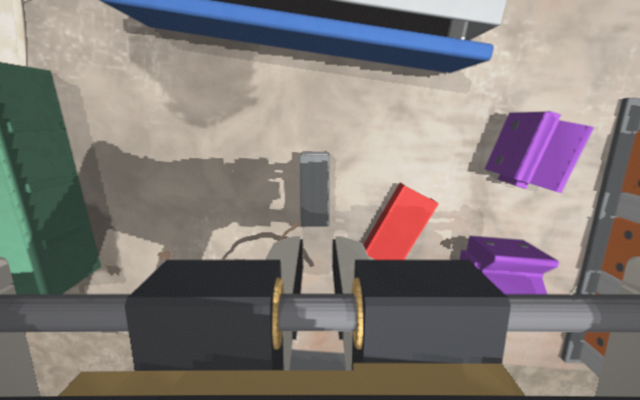

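The bar at (315,188) is still on the bench, and the red channel at (402,220). Re-measuring from this view.

```bash
python3 - <<'E'
from h import *
rects("w2",[("bar",(297,148,335,230),20,40),("red",(362,180,442,262),12,40)])
rects("side2",[("bar",(325,180,360,205),20,45),("red",(340,165,375,192),12,30)])
print(observe()["eef_pos"])
E
```

```text
w2 bar 2164 c [509.6  -5.3] size [71.2 27.6] ang 5.9 z [26.9 28.3 29.5]
w2 red 3031 c [478.2 -94.3] size [40.6 79.8] ang 68.0 z [18.3 20.3 21.5]
side2 bar 150 c [488.5 -12.5] size [115.8  57.1] ang 38.7 z [21.1 26.4 29. ]
side2 red 287 c [476.3 -82.6] size [194.5  86.2] ang 85.0 z [14.  18.4 27.8]
[510.24321237  -5.73294617 145.58267724]
```

{"fn": "servo_tool", "kwargs": {"moves": [{"rot": [0, 0, 0], "slide": [0, 0, 0], "gripper": 60}, {"rot": [0, 0, 0], "slide": [0, 0, -30], "gripper": 60}, {"rot": [0, 0, 0], "slide": [0, 0, -60], "gripper": 60}, {"rot": [0, 0, 0], "slide": [0, 0, -90], "gripper": 60}, {"rot": [0, 0, 0], "slide": [0, 0, -120], "gripper": 60}, {"rot": [0, 0, 0], "slide": [0, 0, -142], "gripper": 60}, {"rot": [0, 0, 0], "slide": [0, 0, -142], "gripper": 60}, {"rot": [0, 0, 0], "slide": [0, 0, -142], "gripper": 10}, {"rot": [0, 0, 0], "slide": [0, 0, -142], "gripper": 10}, {"rot": [0, 0, 0], "slide": [0, 0, -142], "gripper": 10}]}}

```text
clock: 5.05
eef_pos: [510.3, -5.8, 3.6]
ee_rot: [0.999, 0.047, 0.001, 0.0]
force: [0.4, -0.2, -0.4]
opening: 0.439
finger_force: 0.0
```

{"fn": "servo_tool", "kwargs": {"moves": [{"rot": [0, 0, 0], "slide": [0, 0, 0], "gripper": 10}, {"rot": [0, 0, 0], "slide": [0, 0, 0], "gripper": 10}, {"rot": [0, 0, 0], "slide": [0, 0, 0], "gripper": 10}, {"rot": [0, 0, 0], "slide": [0, 0, 0], "gripper": 10}, {"rot": [0, 0, 0], "slide": [0, 0, 0], "gripper": 10}, {"rot": [0, 0, 0], "slide": [0, 0, 0], "gripper": 10}]}}

```text
clock: 5.65
eef_pos: [509.3, -5.6, 2.5]
ee_rot: [0.999, 0.047, -0.0, -0.0]
force: [0.7, -0.4, -0.2]
opening: 0.106
finger_force: 0.0
```

```bash
python3 - <<'E'
from h import *
s=snap("wrist","w3"); snap("side","side3"); print(observe()["opening"],observe()["eef_pos"])
c=snap("scene","scene3")["image"][170:250,310:420]
cv2.imwrite("pics/c3.png",np.vstack([cv2.resize(s["image"][60:320,180:500],(640,520)) [:300],cv2.resize(c,(640,300),interpolation=cv2.INTER_CUBIC)]))
E
```

```text
0.10769007530862347 [509.32758462  -5.55662126   2.51338862]
```

View pics/c3.png

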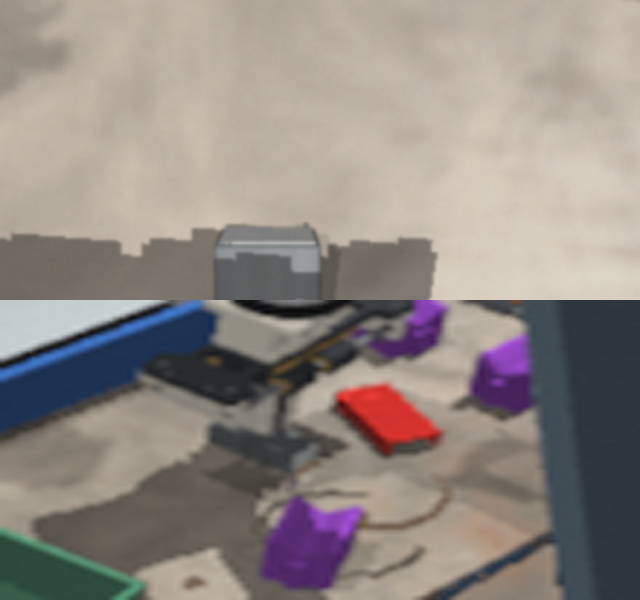

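```bash
python3 - <<'E'
from h import *
a=load("w3");b=load("side3")["image"][150:220,300:400]
cv2.imwrite("pics/c4.png",np.vstack([cv2.resize(a["image"][150:310,220:420],(600,400)[:2]),cv2.resize(b,(600,200),interpolation=cv2.INTER_CUBIC)]))
W=cloud(a)
for v in range(170,300,8): print(v,[px(W,u,v).tolist() for u in(295,318,340)])
E
```

```text
170 [[545.3, 9.5, 0.5], [546.5, -4.0, 0.4], [547.7, -17.0, -0.1]]
178 [[543.9, 8.2, 18.9], [545.2, -4.1, 18.7], [542.9, -17.5, -0.1]]
186 [[541.5, 7.4, 28.6], [542.8, -4.3, 28.7], [543.2, -15.7, 26.7]]
194 [[537.2, 7.1, 28.5], [538.4, -4.7, 28.0], [538.9, -16.1, 27.6]]
202 [[533.2, 6.8, 28.8], [534.3, -5.1, 28.5], [534.6, -16.7, 27.3]]
210 [[528.9, 6.4, 28.6], [530.1, -5.5, 28.5], [530.2, -17.2, 26.8]]
218 [[524.5, 6.1, 28.5], [525.7, -6.0, 28.5], [518.9, -20.2, 0.5]]
226 [[520.0, 5.7, 28.5], [521.1, -6.4, 28.4], [513.5, -20.9, 0.5]]
234 [[515.3, 5.4, 28.4], [516.8, -6.8, 28.5], [508.8, -21.5, 0.6]]
242 [[517.4, 4.5, 44.7], [512.1, -7.2, 28.3], [519.3, -17.3, 44.1]]
250 [[517.4, 3.9, 54.1], [507.5, -7.7, 28.0], [519.4, -16.5, 54.9]]
258 [[517.4, 3.3, 63.8], [502.8, -8.1, 28.0], [519.3, -16.1, 64.1]]
266 [[517.5, 2.8, 72.2], [498.0, -8.6, 28.5], [519.1, -15.5, 71.6]]
274 [[517.6, 2.4, 79.6], [494.0, -9.0, 29.1], [519.4, -15.0, 79.7]]
282 [[517.5, 2.0, 85.8], [488.5, -9.5, 28.4], [519.4, -14.6, 86.0]]
290 [[517.6, 1.3, 92.0], [483.8, -10.0, 28.3], [519.4, -13.9, 92.1]]
298 [[539.6, 0.7, 134.9], [539.8, -4.3, 134.9], [540.6, -9.0, 134.9]]
```

View pics/c4.png

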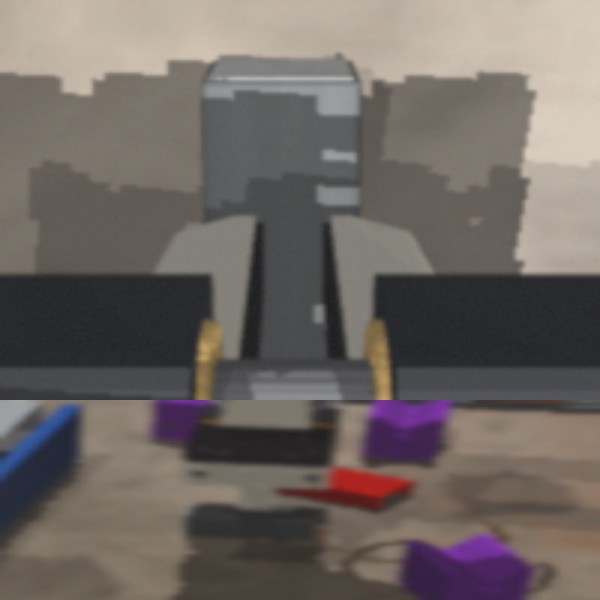

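```bash
python3 - <<'E'
from h import *
for f,e in(("w1",(401.7,-79.5,322.4)),("w2",(510.2,-5.7,145.6)),("w3",(509.3,-5.6,2.5))):
    W=cloud(load(f))-np.array(e)
    m=(abs(W[...,0])<25)&(abs(W[...,1])<75)&(W[...,2]>-40)&(W[...,2]<80)&(W[...,2]+e[2]>31)
    v,u=np.where(m)
    print(f,m.sum(),W[m].min(0).round(1),W[m].max(0).round(1),np.percentile(W[m][:,2],[1,10,50]).round(1))
s=load("w2");W=cloud(s)
for v in range(225,270,5):print(v,[(px(W,u,v,0)-np.array([510.2,-5.7,145.6])).round(0).tolist() for u in(285,292,298,335,345,352)])
E
```

```text
w1 4799 [ -8.4 -64.   32.5] [10.5 61.2 80. ] [34.3 41.2 61.2]
w2 2182 [ -7.8 -23.5  35.3] [12.2 21.7 80. ] [36.5 43.4 58.9]
w3 2034 [ -8.6 -20.8  32.8] [11.3 19.1 79.9] [34.2 41.3 56.2]
225 [[-46.0, 28.0, -145.0], [-45.0, 20.0, -145.0], [-44.0, 14.0, -144.0], [-41.0, -25.0, -146.0], [-40.0, -35.0, -145.0], [-39.0, -43.0, -144.0]]
230 [[-52.0, 27.0, -145.0], [-51.0, 20.0, -145.0], [-50.0, 14.0, -146.0], [-47.0, -26.0, -146.0], [-45.0, -36.0, -144.0], [-45.0, -44.0, -146.0]]
235 [[-57.0, 27.0, -146.0], [-57.0, 20.0, -146.0], [-56.0, 13.0, -144.0], [-52.0, -26.0, -146.0], [-52.0, -37.0, -146.0], [-50.0, -44.0, -145.0]]
240 [[8.0, 15.0, 42.0], [8.0, 12.0, 42.0], [9.0, 9.0, 42.0], [9.0, -10.0, 38.0], [11.0, -14.0, 42.0], [11.0, -18.0, 41.0]]
245 [[8.0, 14.0, 49.0], [8.0, 11.0, 48.0], [9.0, 8.0, 49.0], [9.0, -10.0, 45.0], [11.0, -14.0, 48.0], [11.0, -17.0, 49.0]]
250 [[8.0, 14.0, 55.0], [9.0, 11.0, 56.0], [8.0, 8.0, 53.0], [9.0, -9.0, 50.0], [10.0, -14.0, 54.0], [11.0, -16.0, 56.0]]
255 [[9.0, 13.0, 62.0], [9.0, 10.0, 60.0], [7.0, 8.0, 56.0], [9.0, -9.0, 58.0], [11.0, -13.0, 61.0], [11.0, -16.0, 60.0]]
260 [[8.0, 13.0, 66.0], [8.0, 10.0, 66.0], [7.0, 8.0, 62.0], [9.0, -9.0, 62.0], [11.0, -12.0, 67.0], [11.0, -16.0, 66.0]]
265 [[8.0, 12.0, 71.0], [9.0, 10.0, 71.0], [7.0, 7.0, 67.0], [8.0, -8.0, 66.0], [11.0, -12.0, 72.0], [10.0, -15.0, 70.0]]
```

The wrist depth shows the real fingertips ending about 33 mm above the reported TCP, at every opening so far. The bench and bar heights read correctly, so the fingers closed above the bar. I'll go lower in steps while watching the force.

{"fn": "servo_tool", "kwargs": {"moves": [{"rot": [0, 0, 0], "slide": [0, 0, 0], "gripper": 60}, {"rot": [0, 0, 0], "slide": [0, 0, 0], "gripper": 60}, {"rot": [0, 0, 0], "slide": [0, 0, 0], "gripper": 60}, {"rot": [0, 0, 0], "slide": [0, 0, 0], "gripper": 60}, {"rot": [0, 0, 0], "slide": [0, 0, 0], "gripper": 60}, {"rot": [0, 0, 0], "slide": [0, 0, 0], "gripper": 60}, {"rot": [0, 0, 0], "slide": [0, 0, -8], "gripper": 60}, {"rot": [0, 0, 0], "slide": [0, 0, -12], "gripper": 60}, {"rot": [0, 0, 0], "slide": [0, 0, -15], "gripper": 60}, {"rot": [0, 0, 0], "slide": [0, 0, -15], "gripper": 60}]}}

```text
clock: 6.8
eef_pos: [508.8, -5.4, -13.2]
ee_rot: [0.999, 0.047, -0.001, -0.0]
force: [0.3, -0.3, 0.0]
opening: 0.647
finger_force: 0.0
```

```bash
python3 - <<'E'
from h import *
s=snap("wrist","w4");o=observe();e=o["eef_pos"];print(e,o["force"],o["opening"])
W=cloud(s)-np.array(e)
m=(abs(W[...,0])<25)&(abs(W[...,1])<75)&(W[...,2]>20)&(W[...,2]<80)&(W[...,2]+e[2]>5)&((W[...,1]>20)|(W[...,1]<-20))
print(m.sum(),W[m].min(0),W[m].max(0),np.percentile(W[m][:,2],[1,10]))
E
```

```text
[509.03958216  -5.51402346 -12.86919762] [-0.68382831  0.23485434 -0.5794423 ] 0.6446108407678347
4107 [-15.64755578 -74.71398403  20.11120799] [13.68541818 45.51401088 79.99687589] [33.00574871 41.02622425]
```

{"fn": "servo_tool", "kwargs": {"moves": [{"rot": [0, 0, 0], "slide": [0, 0, -8], "gripper": 60}, {"rot": [0, 0, 0], "slide": [0, 0, -14], "gripper": 60}, {"rot": [0, 0, 0], "slide": [0, 0, -14], "gripper": 15}, {"rot": [0, 0, 0], "slide": [0, 0, -14], "gripper": 15}, {"rot": [0, 0, 0], "slide": [0, 0, -14], "gripper": 15}, {"rot": [0, 0, 0], "slide": [0, 0, -14], "gripper": 15}, {"rot": [0, 0, 0], "slide": [0, 0, -14], "gripper": 15}, {"rot": [0, 0, 0], "slide": [0, 0, -14], "gripper": 15}, {"rot": [0, 0, 0], "slide": [0, 0, -14], "gripper": 15}]}}

```text
clock: 7.75
eef_pos: [509.5, -5.5, -26.3]
ee_rot: [0.999, 0.047, 0.0, -0.0]
force: [1.2, 1.8, 0.9]
opening: 0.298
finger_force: 30.0
```

{"fn": "servo_tool", "kwargs": {"moves": [{"rot": [0, 0, 0], "slide": [0, 0, 30], "gripper": 15}, {"rot": [0, 0, 0], "slide": [0, 0, 70], "gripper": 15}, {"rot": [0, 0, 0], "slide": [0, 0, 110], "gripper": 15}, {"rot": [0, 0, 0], "slide": [0, 0, 140], "gripper": 15}]}}

```text
clock: 8.15
eef_pos: [509.5, -5.8, 115.5]
ee_rot: [0.999, 0.047, 0.001, 0.0]
force: [0.7, -0.7, -2.9]
opening: 0.297
finger_force: 30.0
```

```bash
python3 - <<'E'
from h import *
W=cloud(load("side0"));V=cloud(load("scene0"))
for u,v in((261,240),(261,262),(261,285),(328,308),(328,325)): print("side",u,v,px(W,u,v))
for u,v in((237,222),(239,240),(252,280),(252,292)): print("scene",u,v,px(V,u,v))
E
```

```text
side 261 240 [620.1 434.2 183.1]
side 261 262 [613.6 462.2 148.9]
side 261 285 [618.5 462.6  73.1]
side 328 308 [459.  501.3  85.9]
side 328 325 [453.2 527.   66. ]
scene 237 222 [609.1 432.  179.4]
scene 239 240 [600.2 441.8 108.6]
scene 252 280 [464.4 491.8  89.7]
scene 252 292 [438.5 512.5  78.7]
```

{"fn": "servo_tool", "kwargs": {"moves": [{"rot": [0, 0, 0], "slide": [-30, 300, 0], "gripper": 15}, {"rot": [0, 0, 0], "slide": [-30, 300, 0], "gripper": 15}, {"rot": [0, 0, 0], "slide": [-30, 300, 0], "gripper": 15}, {"rot": [0, 0, 0], "slide": [-30, 300, 0], "gripper": 15}, {"rot": [0, 0, 0], "slide": [-30, 300, 0], "gripper": 15}, {"rot": [0, 0, 0], "slide": [-30, 300, 0], "gripper": 15}, {"rot": [0, 0, 0], "slide": [-30, 300, 0], "gripper": 15}, {"rot": [0, 0, 0], "slide": [-30, 300, -40], "gripper": 15}, {"rot": [0, 0, 0], "slide": [-30, 300, -80], "gripper": 15}, {"rot": [0, 0, 0], "slide": [-30, 300, -110], "gripper": 15}]}}

```text
clock: 9.15
eef_pos: [477.7, 293.4, 1.0]
ee_rot: [0.999, 0.048, -0.001, 0.001]
force: [0.2, -0.1, -3.6]
opening: 0.298
finger_force: 30.0
```

{"fn": "servo_tool", "kwargs": {"moves": [{"rot": [0, 0, 0], "slide": [0, 0, -12], "gripper": 15}, {"rot": [0, 0, 0], "slide": [0, 0, -12], "gripper": 50}, {"rot": [0, 0, 0], "slide": [0, 0, -12], "gripper": 50}, {"rot": [0, 0, 0], "slide": [0, 0, -12], "gripper": 50}, {"rot": [0, 0, 0], "slide": [0, 0, 30], "gripper": 50}, {"rot": [0, 0, 0], "slide": [0, 0, 80], "gripper": 60}, {"rot": [0, 0, 0], "slide": [0, 0, 130], "gripper": 75}, {"rot": [0, 0, 0], "slide": [0, 0, 150], "gripper": 75}]}}

```text
clock: 9.95
eef_pos: [482.8, 295.7, 161.4]
ee_rot: [0.999, 0.047, 0.006, -0.002]
force: [0.8, 1.3, -0.0]
opening: 0.748
finger_force: 0.0
```

{"fn": "servo_tool", "kwargs": {"moves": [{"rot": [0, 0, -0.477], "slide": [-4, -390, 0], "gripper": 75}, {"rot": [0, 0, -0.477], "slide": [-4, -390, 0], "gripper": 75}, {"rot": [0, 0, -0.477], "slide": [-4, -390, 0], "gripper": 75}, {"rot": [0, 0, -0.477], "slide": [-4, -390, 0], "gripper": 75}, {"rot": [0, 0, -0.477], "slide": [-4, -390, 0], "gripper": 75}, {"rot": [0, 0, -0.477], "slide": [-4, -390, 0], "gripper": 75}, {"rot": [0, 0, -0.477], "slide": [-4, -390, 0], "gripper": 75}, {"rot": [0, 0, -0.477], "slide": [-4, -390, 0], "gripper": 75}, {"rot": [0, 0, -0.477], "slide": [-4, -390, -20], "gripper": 75}, {"rot": [0, 0, -0.477], "slide": [-4, -390, -20], "gripper": 75}]}}

```text
clock: 10.95
eef_pos: [474.4, -96.7, 133.5]
ee_rot: [0.982, -0.191, -0.0, -0.0]
force: [0.5, 0.6, 0.7]
opening: 0.806
finger_force: 0.0
```

```bash
cat >> h.py <<'E'
def colrect(fn,lo,hi,zl,zh,box=None,mx=150):
    s=load(fn);W=cloud(s);hsv=cv2.cvtColor(s["image"],cv2.COLOR_BGR2HSV)
    m=(cv2.inRange(hsv,lo,hi)>0)&(W[...,2]>zl)&(W[...,2]<zh)
    if box: m&=(W[...,0]>box[0])&(W[...,0]<box[1])&(W[...,1]>box[2])&(W[...,1]<box[3])
    k,l,st,ce=cv2.connectedComponentsWithStats(m.astype(np.uint8))
    for i in range(1,k):
        if st[i,4]>=mx:
            r=cv2.minAreaRect(W[l==i][:,:2].astype(np.float32)); print(fn,ce[i].round(),st[i,4],np.round(r[0],1),np.round(r[1],1),round(r[2],1),np.median(W[l==i][:,2]).round(1))
E
python3 - <<'E'
from h import *
snap("wrist","w5");snap("side","side5");print(observe()["eef_pos"],observe()["ee_rot"])
for f in("w5","side5"): colrect(f,(0,170,90),(4,255,255),8,30,(350,620,-200,150),80)
s=load("side5");cv2.imwrite("pics/c5.png",cv2.resize(s["image"][215:310,280:390],(550,475),interpolation=cv2.INTER_CUBIC))
E
```

```text
[475.44373681 -95.44349367 134.68603695] [ 9.81786389e-01 -1.89987372e-01  5.32632391e-04  2.58270094e-05]
w5 [311. 178.] 2210 [478.9 -94.5] [37.7 78. ] 69.5 20.3
side5 [354. 178.] 172 [476.1 -88.8] [45.6 76.5] 71.9 17.7
```

View pics/c5.png

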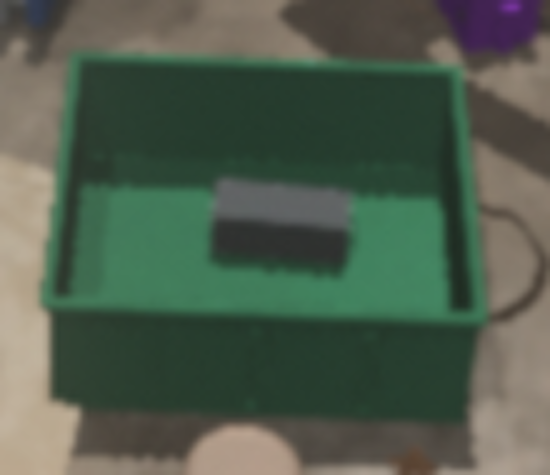

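{"fn": "servo_tool", "kwargs": {"moves": [{"rot": [0, 0, 0], "slide": [3, 1, -50], "gripper": 75}, {"rot": [0, 0, 0], "slide": [3, 1, -100], "gripper": 75}, {"rot": [0, 0, 0], "slide": [3, 1, -145], "gripper": 75}, {"rot": [0, 0, 0], "slide": [3, 1, -164], "gripper": 75}, {"rot": [0, 0, 0], "slide": [3, 1, -164], "gripper": 25}, {"rot": [0, 0, 0], "slide": [3, 1, -164], "gripper": 25}, {"rot": [0, 0, 0], "slide": [3, 1, -164], "gripper": 25}, {"rot": [0, 0, 0], "slide": [3, 1, -164], "gripper": 25}, {"rot": [0, 0, 0], "slide": [3, 1, -164], "gripper": 25}, {"rot": [0, 0, 0], "slide": [3, 1, -164], "gripper": 25}]}}

```text
clock: 12.05
eef_pos: [478.9, -94.5, -29.8]
ee_rot: [0.982, -0.19, 0.001, -0.0]
force: [-0.2, 2.6, 6.0]
opening: 0.427
finger_force: 30.0
```

{"fn": "servo_tool", "kwargs": {"moves": [{"rot": [0, 0, 0], "slide": [0, 0, 40], "gripper": 25}, {"rot": [0, 0, 0], "slide": [0, 0, 90], "gripper": 25}, {"rot": [0, 0, 0], "slide": [0, 0, 140], "gripper": 25}, {"rot": [0, 0, 0.56], "slide": [0, 442, 145], "gripper": 25}, {"rot": [0, 0, 0.56], "slide": [0, 442, 145], "gripper": 25}, {"rot": [0, 0, 0.56], "slide": [0, 442, 145], "gripper": 25}, {"rot": [0, 0, 0.56], "slide": [0, 442, 145], "gripper": 25}, {"rot": [0, 0, 0.56], "slide": [0, 442, 145], "gripper": 25}, {"rot": [0, 0, 0.56], "slide": [0, 442, 145], "gripper": 25}, {"rot": [0, 0, 0.56], "slide": [0, 442, 145], "gripper": 25}]}}

```text
clock: 13.05
eef_pos: [477.7, 257.2, 113.4]
ee_rot: [0.996, 0.089, -0.0, 0.0]
force: [1.1, -0.6, -2.4]
opening: 0.426
finger_force: 30.0
```

{"fn": "servo_tool", "kwargs": {"moves": [{"rot": [0, 0, 0], "slide": [0, 92, 0], "gripper": 25}, {"rot": [0, 0, 0], "slide": [0, 92, 0], "gripper": 25}, {"rot": [0, 0, 0], "slide": [0, 92, 0], "gripper": 25}, {"rot": [0, 0, 0], "slide": [0, 92, 0], "gripper": 25}]}}

```text
clock: 13.45
eef_pos: [477.5, 347.8, 112.7]
ee_rot: [0.996, 0.09, -0.001, 0.001]
force: [-0.2, -0.9, -0.6]
opening: 0.428
finger_force: 30.0
```

{"fn": "servo_tool", "kwargs": {"moves": [{"rot": [0, 0, 0], "slide": [0, 4, -50], "gripper": 25}, {"rot": [0, 0, 0], "slide": [0, 4, -95], "gripper": 25}, {"rot": [0, 0, 0], "slide": [0, 4, -120], "gripper": 25}, {"rot": [0, 0, 0], "slide": [0, 4, -120], "gripper": 25}, {"rot": [0, 0, 0], "slide": [0, 4, -120], "gripper": 52}, {"rot": [0, 0, 0], "slide": [0, 4, -120], "gripper": 52}, {"rot": [0, 0, 0], "slide": [0, 4, -120], "gripper": 52}, {"rot": [0, 0, 0], "slide": [0, 4, -70], "gripper": 52}, {"rot": [0, 0, 0], "slide": [0, 4, -20], "gripper": 52}, {"rot": [0, 0, 0], "slide": [0, 4, 40], "gripper": 52}]}}

```text
clock: 14.45
eef_pos: [478.6, 351.4, 146.8]
ee_rot: [0.996, 0.089, 0.001, -0.0]
force: [1.5, -0.7, 0.0]
opening: 0.561
finger_force: 0.0
```

{"fn": "servo_tool", "kwargs": {"moves": [{"rot": [0, 0, -0.2], "slide": [70, -327, 0], "gripper": 0}, {"rot": [0, 0, -0.2], "slide": [70, -327, 0], "gripper": 0}, {"rot": [0, 0, -0.2], "slide": [70, -327, 0], "gripper": 0}, {"rot": [0, 0, -0.2], "slide": [70, -327, 0], "gripper": 0}, {"rot": [0, 0, -0.2], "slide": [70, -327, 0], "gripper": 0}, {"rot": [0, 0, -0.2], "slide": [70, -327, 0], "gripper": 0}, {"rot": [0, 0, -0.225], "slide": [70, -327, 0], "gripper": 0}, {"rot": [0, 0, -0.225], "slide": [70, -327, 0], "gripper": 0}, {"rot": [0, 0, -0.225], "slide": [70, -327, 0], "gripper": 0}]}}

```text
clock: 15.35
eef_pos: [548.8, 23.7, 144.7]
ee_rot: [1.0, -0.025, 0.001, -0.0]
force: [0.1, 0.4, 0.0]
opening: -0.0
finger_force: 0.0
```

```bash
python3 - <<'E'
from h import *
s=snap("wrist","w6"); snap("side","side6");o=observe();print(o["eef_pos"],o["ee_rot"],o["opening"])
for f in("w2","w6"):
    s=load(f);W=cloud(s);hsv=cv2.cvtColor(s["image"],cv2.COLOR_BGR2HSV)
    m=(cv2.inRange(hsv,(100,120,30),(122,255,255))>0)
    P=W[m&(W[...,2]>79)]; 
    if len(P)>20:
        r=cv2.minAreaRect(P[:,:2].astype(np.float32));print(f,"top",len(P),r,np.median(P[:,2]))
    F=W[m&(W[...,2]>15)&(W[...,2]<75)]
    if len(F)>20: print("face",len(F),np.polyfit(F[:,1],F[:,0],1),F.min(0),F.max(0))
for f in("side6",):
    colrect(f,(0,170,90),(4,255,255),0,60,(370,600,220,420),50)
cv2.imwrite("pics/c6.png",np.hstack([cv2.resize(load("w6")["image"],(480,300)),cv2.resize(load("side6")["image"][215:310,280:390],(320,300))]))
E
```

```text
[548.33761648  25.29136735 144.32117301] [ 9.99730940e-01 -2.31881812e-02  5.79909710e-04 -1.37950843e-04] 0.0035850849936231036
w2 top 6471 ((640.4136962890625, 16.832275390625), (275.0831604003906, 12.946121215820312), 87.45964050292969) 81.99571747919953
face 4632 [4.53803617e-02 6.34200097e+02] [ 628.0670797  -116.54782878   15.01532677] [666.17484179 152.69261402  74.98302535]
w6 top 6546 ((640.4210205078125, 18.26824951171875), (276.9766540527344, 12.190787315368652), 87.37472534179688) 82.06369908875374
face 1015 [3.84697304e-02 6.34958885e+02] [ 628.83697804 -106.509612     15.32866892] [654.6324566  142.73941186  74.99301778]
side6 [332. 271.] 237 [478.1 335. ] [75.3 46.5] 11.1 24.3
```

View pics/c6.png

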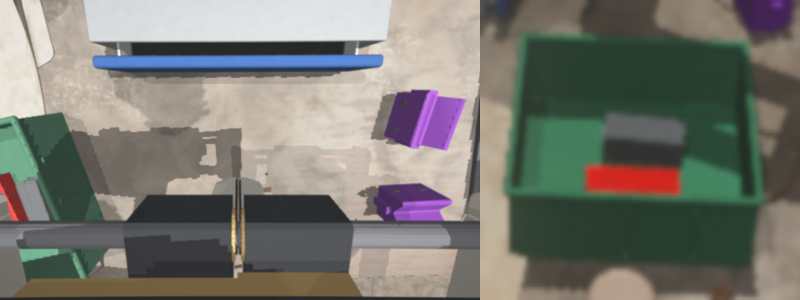

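{"fn": "servo_tool", "kwargs": {"moves": [{"rot": [0, 0, 0], "slide": [0, -4, -45], "gripper": 0}, {"rot": [0, 0, 0], "slide": [0, -4, -95], "gripper": 0}, {"rot": [0, 0, 0], "slide": [0, -4, -145], "gripper": 0}, {"rot": [0, 0, 0], "slide": [30, -5, -145], "gripper": 0}, {"rot": [0, 0, 0], "slide": [55, -6, -145], "gripper": 0}, {"rot": [0, 0, 0], "slide": [68, -7, -145], "gripper": 0}, {"rot": [0, 0, 0], "slide": [71, -7, -145], "gripper": 0}, {"rot": [0, 0, 0], "slide": [71, -7, -145], "gripper": 0}]}}

```text
clock: 16.25
eef_pos: [619.2, 18.8, -1.4]
ee_rot: [1.0, -0.023, -0.0, -0.0]
force: [-0.4, -0.4, -0.1]
opening: 0.009
finger_force: 0.0
```

{"fn": "servo_tool", "kwargs": {"moves": [{"rot": [0, 0, 0], "slide": [3, 0, 0], "gripper": 0}, {"rot": [0, 0, 0], "slide": [6, 0, 0], "gripper": 0}, {"rot": [0, 0, 0], "slide": [9, 0, 0], "gripper": 0}, {"rot": [0, 0, 0], "slide": [9, 0, 0], "gripper": 0}]}}

```text
clock: 16.65
eef_pos: [627.8, 17.7, -1.4]
ee_rot: [1.0, -0.024, -0.001, -0.0]
force: [-1.4, 1.1, 1.6]
opening: 0.006
finger_force: 1.4
```

{"fn": "servo_tool", "kwargs": {"moves": [{"rot": [0, 0, 0], "slide": [2, 0, 0], "gripper": 0}, {"rot": [0, 0, 0], "slide": [4, 0, 0], "gripper": 0}, {"rot": [0, 0, 0], "slide": [4, 0, 0], "gripper": 0}]}}

```text
clock: 16.95
eef_pos: [632.3, 17.5, -1.5]
ee_rot: [1.0, -0.024, -0.0, -0.0]
force: [-3.4, 1.1, 2.7]
opening: 0.01
finger_force: 2.0
```

{"fn": "servo_tool", "kwargs": {"moves": [{"rot": [0, 0, 0], "slide": [1, 0, 0], "gripper": 0}, {"rot": [0, 0, 0], "slide": [2, 0, 0], "gripper": 0}, {"rot": [0, 0, 0], "slide": [2, 0, 0], "gripper": 0}]}}

```text
clock: 17.25
eef_pos: [634.1, 17.3, -1.5]
ee_rot: [1.0, -0.024, -0.0, 0.0]
force: [-4.9, 0.8, 3.1]
opening: 0.008
finger_force: 2.5
```

{"fn": "servo_tool", "kwargs": {"moves": [{"rot": [0, 0, 0], "slide": [0.7, 0, 0], "gripper": 0}, {"rot": [0, 0, 0], "slide": [0.7, 0, 0], "gripper": 0}, {"rot": [0, 0, 0], "slide": [-40, 0, 0], "gripper": 0}, {"rot": [0, 0, 0], "slide": [-90, 2, 0], "gripper": 0}, {"rot": [0, 0, 0], "slide": [-100, 4, 0], "gripper": 0}, {"rot": [0, 0, 0], "slide": [-100, 4, 45], "gripper": 0}, {"rot": [0, 0, 0], "slide": [-100, 4, 95], "gripper": 40}, {"rot": [0, 0, 0], "slide": [-100, 4, 130], "gripper": 60}, {"rot": [0, 0, 0], "slide": [-100, 4, 130], "gripper": 60}]}}

```text
clock: 18.15
eef_pos: [540.2, 20.4, 134.9]
ee_rot: [1.0, -0.024, 0.007, 0.001]
force: [0.4, 0.0, 0.8]
opening: 0.215
finger_force: 0.0
```

```bash
cat >> h.py <<'E'
def front(f):
    s=load(f);W=cloud(s);hsv=cv2.cvtColor(s["image"],cv2.COLOR_BGR2HSV)
    m=(cv2.inRange(hsv,(100,120,30),(122,255,255))>0)
    P=W[m&(W[...,2]>79)&(W[...,2]<86)]
    print(f,"front top",len(P),cv2.minAreaRect(P[:,:2].astype(np.float32)))
E
python3 - <<'E'
from h import *
snap("wrist","w7");o=observe();print(o["eef_pos"],o["opening"]);front("w7")
E
```

```text
[538.14403031  20.72436731 131.8168497 ] 0.2568535690841124
w7 front top 5831 ((580.135498046875, 20.347320556640625), (276.80755615234375, 11.518939971923828), 87.50050354003906)
```

The drawer released: its front now stands 60 mm out, top edge at x≈580. I'll hook it from behind with shut fingers.

{"fn": "servo_tool", "kwargs": {"moves": [{"rot": [0, 0, 0], "slide": [35, 0, -30], "gripper": 0}, {"rot": [0, 0, 0], "slide": [70, -1, -50], "gripper": 0}, {"rot": [0, 0, 0], "slide": [70, -1, -50], "gripper": 0}, {"rot": [0, 0, 0], "slide": [70, -1, -90], "gripper": 0}, {"rot": [0, 0, 0], "slide": [70, -1, -112], "gripper": 0}, {"rot": [0, 0, 0], "slide": [70, -1, -112], "gripper": 0}]}}

```text
clock: 18.8
eef_pos: [600.5, 20.9, 12.2]
ee_rot: [1.0, -0.024, -0.004, -0.001]
force: [-1.0, 0.0, 0.1]
opening: 0.005
finger_force: 0.0
```

{"fn": "servo_tool", "kwargs": {"moves": [{"rot": [0, 0, 0], "slide": [-15, 0.5, 0], "gripper": 0}, {"rot": [0, 0, 0], "slide": [-25, 1, 0], "gripper": 0}, {"rot": [0, 0, 0], "slide": [-35, 1.5, 0], "gripper": 0}, {"rot": [0, 0, 0], "slide": [-45, 2, 0], "gripper": 0}, {"rot": [0, 0, 0], "slide": [-55, 2.5, 0], "gripper": 0}, {"rot": [0, 0, 0], "slide": [-65, 3, 0], "gripper": 0}, {"rot": [0, 0, 0], "slide": [-73, 3.5, 0], "gripper": 0}, {"rot": [0, 0, 0], "slide": [-76, 3.5, 0], "gripper": 0}, {"rot": [0, 0, 0], "slide": [-76, 3.5, 0], "gripper": 0}]}}

```text
clock: 19.7
eef_pos: [532.1, 23.8, 17.2]
ee_rot: [1.0, -0.024, 0.004, -0.0]
force: [10.9, 1.4, -6.1]
opening: 0.007
finger_force: 5.5
```

{"fn": "servo_tool", "kwargs": {"moves": [{"rot": [0, 0, 0], "slide": [10, 0, 0], "gripper": 0}, {"rot": [0, 0, 0], "slide": [15, 0, 0], "gripper": 0}, {"rot": [0, 0, 0], "slide": [15, 0, 45], "gripper": 0}, {"rot": [0, 0, 0], "slide": [15, 0, 90], "gripper": 30}, {"rot": [0, 0, 0], "slide": [15, 0, 135], "gripper": 80}, {"rot": [0, 0, 0], "slide": [-30, -40, 180], "gripper": 80}, {"rot": [0, 0, 0], "slide": [-30, -40, 180], "gripper": 80}, {"rot": [0, 0, 0], "slide": [-30, -40, 180], "gripper": 80}]}}

```text
clock: 20.5
eef_pos: [497.9, -17.4, 199.0]
ee_rot: [1.0, -0.024, 0.002, 0.001]
force: [0.7, -0.3, -0.8]
opening: 0.384
finger_force: 0.0
```

```bash
python3 - <<'E'
from h import *
s=snap("wrist","w8");o=observe();print(o["eef_pos"],o["opening"]);front("w8")
W=cloud(s)
P=W[(W[...,2]>13)&(W[...,2]<20)&(W[...,0]>515)&(W[...,0]<660)&(abs(W[...,1]-25)<140)]
print(cv2.minAreaRect(P[:,:2].astype(np.float32)),np.median(P[:,2]))
P=W[(W[...,2]>44)&(W[...,2]<49)&(W[...,0]>522)&(W[...,0]<665)&(abs(W[...,1]-25)<150)]
print("walls",cv2.minAreaRect(P[:,:2].astype(np.float32)))
E
```

```text
[498.19905126 -16.54865547 197.40651724] 0.43176909006712755
w8 front top 3461 ((517.0420532226562, 23.45513153076172), (276.9217224121094, 11.018354415893555), 87.47281646728516)
((582.2755737304688, 16.09326171875), (265.18695068359375, 120.87709045410156), 87.43680572509766) 16.84190339316922
walls ((592.3944702148438, 18.4989013671875), (277.5887756347656, 140.682373046875), 89.09356689453125)
```

View pics/w8.png

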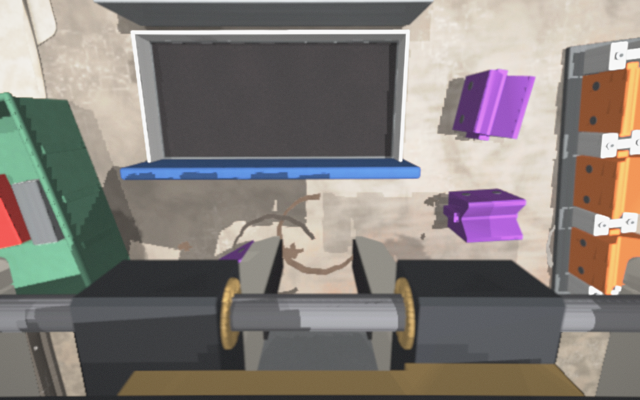

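The drawer is fully open and empty, with its front top at (517,23). Now to the rail for a close measurement.

{"fn": "servo_tool", "kwargs": {"moves": [{"rot": [0, 0, 0.116], "slide": [-105, -323, -20], "gripper": 70}, {"rot": [0, 0, 0.116], "slide": [-105, -323, -20], "gripper": 70}, {"rot": [0, 0, 0.116], "slide": [-105, -323, -20], "gripper": 70}, {"rot": [0, 0, 0.116], "slide": [-105, -323, -20], "gripper": 70}, {"rot": [0, 0, 0.116], "slide": [-105, -323, -20], "gripper": 70}, {"rot": [0, 0, 0.116], "slide": [-105, -323, -20], "gripper": 70}, {"rot": [0, 0, 0.116], "slide": [-105, -323, -20], "gripper": 70}, {"rot": [0, 0, 0.116], "slide": [-105, -323, -20], "gripper": 70}, {"rot": [0, 0, 0.116], "slide": [-105, -323, -20], "gripper": 70}]}}

```text
clock: 21.45
eef_pos: [393.1, -338.6, 174.5]
ee_rot: [0.999, 0.033, -0.001, -0.002]
force: [0.4, 0.5, 0.2]
opening: 0.752
finger_force: 0.0
```

```bash
cat >> h.py <<'E'
def blocks(f):
    s=load(f);W=cloud(s);hsv=cv2.cvtColor(s["image"],cv2.COLOR_BGR2HSV)
    m=(cv2.inRange(hsv,(3,150,90),(18,255,255))>0)&(W[...,2]>46)&(W[...,2]<72)&(W[...,1]<-270)
    k,l,st,ce=cv2.connectedComponentsWithStats(m.astype(np.uint8))
    for i in range(1,k):
        if st[i,4]>300:
            P=W[l==i];r=cv2.minAreaRect(P[:,:2].astype(np.float32)); print(f,ce[i].round(),len(P),np.round(r[0],1),np.round(r[1],1),round(r[2],1),"ztop",np.percentile(P[:,2],97).round(1))
E
python3 - <<'E'
from h import *
snap("wrist","w9");o=observe();e=o["eef_pos"];print(e,o["ee_rot"],o["opening"])
blocks("w9")
W=cloud(load("w9"))-np.array(e)
c,sn=np.cos(.068),np.sin(.068); Y=-sn*W[...,0]+c*W[...,1]; X=c*W[...,0]+sn*W[...,1]
m=(abs(X)<25)&(abs(Y)<60)&(W[...,2]>30)&(W[...,2]<60)
for z in(36,45,55):
    q=m&(abs(W[...,2]-z)<4); print(z,"fingers y",Y[q&(Y>0)].min().round(1),Y[q&(Y<0)].max().round(1),Y[q].min().round(1),Y[q].max().round(1),"x",np.median(X[q]).round(1))
E
```

```text
[ 393.47391963 -337.78361315  174.93936628] [ 9.99411083e-01  3.42685801e-02 -6.66888527e-04 -1.64499961e-03] 0.7512550574761625
w9 [304.  12.] 606 [ 543.5 -318.9] [17.9 21.1] 9.3 ztop 64.9
w9 [331.  12.] 538 [ 546.  -341.8] [18.  19.7] 3.0 ztop 64.6
w9 [308.  91.] 1175 [ 480.2 -325.2] [57.  16.6] 2.2 ztop 64.3
w9 [329.  92.] 1251 [ 481.3 -344.1] [57.  16.6] 5.0 ztop 64.3
w9 [316. 186.] 2612 [ 395.6 -340.4] [58.4 42.9] 3.7 ztop 64.9
36 fingers y 32.1 -37.3 -49.9 43.3 x 6.9
45 fingers y 32.2 -37.3 -52.0 46.7 x 8.2
55 fingers y 32.0 -37.2 -52.0 46.9 x 8.3
```

{"fn": "servo_tool", "kwargs": {"moves": [{"rot": [0, 0, 0], "slide": [1, 0, -50], "gripper": 64}, {"rot": [0, 0, 0], "slide": [1, 0, -100], "gripper": 64}, {"rot": [0, 0, 0], "slide": [1, 0, -145], "gripper": 64}, {"rot": [0, 0, 0], "slide": [1, 0, -175], "gripper": 64}, {"rot": [0, 0, 0], "slide": [1, 0, -185], "gripper": 60}, {"rot": [0, 0, 0], "slide": [1, 0, -185], "gripper": 52}, {"rot": [0, 0, 0], "slide": [1, 0, -185], "gripper": 48}, {"rot": [0, 0, 0], "slide": [1, 0, -185], "gripper": 48}]}}

```text
clock: 22.3
eef_pos: [395.7, -340.1, -6.6]
ee_rot: [0.999, 0.035, 0.001, 0.002]
force: [-0.2, -0.5, -0.7]
opening: 0.519
finger_force: 0.0
```

```bash
python3 - <<'E'
from h import *
snap("wrist","w10");o=observe();e=o["eef_pos"];print(e,o["force"],o["opening"],o["finger_force"])
blocks("w10")
W=cloud(load("w10"))-np.array(e)
c,sn=np.cos(.068),np.sin(.068); Y=-sn*W[...,0]+c*W[...,1]; X=c*W[...,0]+sn*W[...,1]
m=(abs(X)<25)&(abs(Y)<60)&(W[...,2]+e[2]>70)
for z in(65,75):
    q=m&(abs(W[...,2]-z)<4); print(z,"fingers y",Y[q&(Y>0)].min().round(1),Y[q&(Y<0)].max().round(1),Y[q].min().round(1),Y[q].max().round(1),"x",np.median(X[q]).round(1))
q=(abs(X)<12)&(X>8)&(abs(Y)<30)&(abs(W[...,2]+e[2]-64)<3); print("block top Y",np.percentile(Y[q],[2,98]))
E
```

```text
[ 395.54157205 -340.1534054    -6.65557969] [-0.46406535  0.39560282  0.0054627 ] 0.5181872239295127 0.0
w10 [286.  75.] 7290 [ 478. -323.] [54.5 20.5] 3.7 ztop 64.6
w10 [342.  75.] 6850 [ 479.5 -345.1] [54.7 17.6] 4.1 ztop 64.6
w10 [376.  67.] 409 [ 478.4 -356.2] [49.8  1.6] 4.0 ztop 65.1
w10 [315. 250.] 9057 [ 404.7 -339. ] [40.9 46.1] 3.8 ztop 64.9
w10 [278. 338.] 363 [ 370.4 -327.9] [ 8.4 14.5] 5.3 ztop 65.0
w10 [351. 338.] 373 [ 371.7 -355.9] [ 8.2 15. ] 7.0 ztop 65.0Traceback (most recent call last):
  File "<stdin>", line 8, in <module>
    return umr_minimum(a, axis, None, out, keepdims, initial, where)
ValueError: zero-size array to reduction operation minimum which has no identity
```

{"fn": "servo_tool", "kwargs": {"moves": [{"rot": [0, 0, 0], "slide": [0, 0, 0], "gripper": 40}, {"rot": [0, 0, 0], "slide": [0, 0, 0], "gripper": 35}, {"rot": [0, 0, 0], "slide": [0, 0, 0], "gripper": 35}, {"rot": [0, 0, 0], "slide": [0, 0, 0], "gripper": 35}]}}

```text
clock: 22.75
eef_pos: [395.1, -339.8, -7.1]
ee_rot: [0.999, 0.034, 0.001, 0.001]
force: [-0.4, 1.7, 7.3]
opening: 0.467
finger_force: 30.0
```

{"fn": "servo_tool", "kwargs": {"moves": [{"rot": [0, 0, 0], "slide": [0, 0, 8], "gripper": 35}, {"rot": [0, 0, 0], "slide": [0, 0, 18], "gripper": 35}, {"rot": [0, 0, 0], "slide": [0, 0, 28], "gripper": 35}, {"rot": [0, 0, 0], "slide": [0, 0, 38], "gripper": 35}, {"rot": [0, 0, 0], "slide": [0, 0, 50], "gripper": 35}, {"rot": [0, 0, 0], "slide": [0, 0, 80], "gripper": 35}, {"rot": [0, 0, 0], "slide": [0, 0, 110], "gripper": 35}, {"rot": [0, 0, 0], "slide": [0, 0, 130], "gripper": 35}]}}

```text
clock: 23.55
eef_pos: [394.9, -339.8, 124.4]
ee_rot: [0.999, 0.034, 0.001, 0.001]
force: [-0.1, -0.5, -2.3]
opening: 0.472
finger_force: 30.0
```

{"fn": "servo_tool", "kwargs": {"moves": [{"rot": [0, 0, -0.114], "slide": [189, 436, 0], "gripper": 35}, {"rot": [0, 0, -0.114], "slide": [189, 436, 0], "gripper": 35}, {"rot": [0, 0, -0.114], "slide": [189, 436, 0], "gripper": 35}, {"rot": [0, 0, -0.114], "slide": [189, 436, 0], "gripper": 35}, {"rot": [0, 0, -0.114], "slide": [189, 436, 0], "gripper": 35}, {"rot": [0, 0, -0.114], "slide": [189, 436, 0], "gripper": 35}, {"rot": [0, 0, -0.114], "slide": [189, 436, 0], "gripper": 35}, {"rot": [0, 0, -0.114], "slide": [189, 436, 0], "gripper": 35}, {"rot": [0, 0, -0.114], "slide": [189, 436, 0], "gripper": 35}, {"rot": [0, 0, -0.114], "slide": [189, 436, 0], "gripper": 35}]}}

```text
clock: 24.55
eef_pos: [584.3, 100.9, 122.3]
ee_rot: [1.0, -0.021, 0.001, -0.001]
force: [-0.8, -0.5, -2.1]
opening: 0.467
finger_force: 30.0
```

{"fn": "servo_tool", "kwargs": {"moves": [{"rot": [0, 0, 0], "slide": [0, 0, 0], "gripper": 35}, {"rot": [0, 0, 0], "slide": [0, 0, 0], "gripper": 35}]}}

```text
clock: 24.75
eef_pos: [583.1, 97.3, 121.7]
ee_rot: [1.0, -0.022, -0.0, 0.0]
force: [0.3, -0.6, -2.7]
opening: 0.469
finger_force: 30.0
```

{"fn": "servo_tool", "kwargs": {"moves": [{"rot": [0, 0, 0], "slide": [2, 0, -45], "gripper": 35}, {"rot": [0, 0, 0], "slide": [2, 0, -85], "gripper": 35}, {"rot": [0, 0, 0], "slide": [2, 0, -105], "gripper": 35}, {"rot": [0, 0, 0], "slide": [2, 0, -113], "gripper": 35}, {"rot": [0, 0, 0], "slide": [2, 0, -117], "gripper": 35}, {"rot": [0, 0, 0], "slide": [2, 0, -117], "gripper": 35}]}}

```text
clock: 25.35
eef_pos: [586.0, 96.1, 5.3]
ee_rot: [1.0, -0.023, 0.001, 0.0]
force: [-0.4, -0.4, -1.2]
opening: 0.468
finger_force: 30.0
```

{"fn": "servo_tool", "kwargs": {"moves": [{"rot": [0, 0, 0], "slide": [0, 0, -2], "gripper": 35}, {"rot": [0, 0, 0], "slide": [0, 0, -3.5], "gripper": 35}, {"rot": [0, 0, 0], "slide": [0, 0, -3.5], "gripper": 54}, {"rot": [0, 0, 0], "slide": [0, 0, -3.5], "gripper": 54}, {"rot": [0, 0, 0], "slide": [0, 0, -3.5], "gripper": 54}, {"rot": [0, 0, 0], "slide": [0, 0, 20], "gripper": 54}, {"rot": [0, 0, 0], "slide": [0, 0, 70], "gripper": 54}, {"rot": [0, 0, 0], "slide": [0, 0, 120], "gripper": 60}, {"rot": [0, 0, 0], "slide": [0, -30, 165], "gripper": 64}]}}

```text
clock: 26.25
eef_pos: [585.7, 71.5, 169.2]
ee_rot: [1.0, -0.021, 0.001, -0.001]
force: [1.2, -1.2, 0.7]
opening: 0.669
finger_force: 0.0
```

{"fn": "servo_tool", "kwargs": {"moves": [{"rot": [0, 0, 0.112], "slide": [-109, -400, 0], "gripper": 64}, {"rot": [0, 0, 0.112], "slide": [-109, -400, 0], "gripper": 64}, {"rot": [0, 0, 0.112], "slide": [-109, -400, 0], "gripper": 64}, {"rot": [0, 0, 0.112], "slide": [-109, -400, 0], "gripper": 64}, {"rot": [0, 0, 0.112], "slide": [-109, -400, 0], "gripper": 64}, {"rot": [0, 0, 0.112], "slide": [-109, -400, 0], "gripper": 64}, {"rot": [0, 0, 0.112], "slide": [-109, -400, 0], "gripper": 64}, {"rot": [0, 0, 0.112], "slide": [-109, -400, 0], "gripper": 64}, {"rot": [0, 0, 0.112], "slide": [-109, -400, 0], "gripper": 64}, {"rot": [0, 0, 0.112], "slide": [-109, -400, 0], "gripper": 64}]}}

```text
clock: 27.25
eef_pos: [475.5, -332.9, 165.9]
ee_rot: [1.0, 0.032, -0.0, 0.0]
force: [-0.1, 0.6, -0.1]
opening: 0.687
finger_force: 0.0
```

```bash
cat >> h.py <<'E'
def align(f,a=.068,op=None):
    snap("wrist",f);o=observe();e=np.array(o["eef_pos"]);print(e.round(1),np.round(o["ee_rot"],3),round(o["opening"],3))
    blocks(f)
    W=cloud(load(f))-e
    c,sn=np.cos(a),np.sin(a); Y=-sn*W[...,0]+c*W[...,1]; X=c*W[...,0]+sn*W[...,1]
    q=(abs(X)<25)&(abs(Y)<70)&(W[...,2]>36)&(W[...,2]<60)
    print("finger centre in rail Y rel TCP",(Y[q&(Y>0)].min()+Y[q&(Y<0)].max())/2)
E
python3 - <<'E'
from h import *
align("w11")
E
```

```text
[ 476.1 -330.9  165.9] [ 0.999  0.032  0.    -0.   ] 0.689
w11 [306.  89.] 1328 [ 564.4 -317.3] [57.6 19.4] 3.5 ztop 64.6
w11 [329.  89.] 1300 [ 566.  -339.2] [57.2 16.1] 3.9 ztop 64.2
w11 [316. 186.] 2722 [ 480.6 -334.5] [58.  42.7] 3.8 ztop 64.9
finger centre in rail Y rel TCP -3.623481874256923
```

{"fn": "servo_tool", "kwargs": {"moves": [{"rot": [0, 0, 0.004], "slide": [3.5, 0, -50], "gripper": 64}, {"rot": [0, 0, 0.004], "slide": [3.5, 0, -100], "gripper": 64}, {"rot": [0, 0, 0.004], "slide": [3.5, 0, -140], "gripper": 64}, {"rot": [0, 0, 0.004], "slide": [3.5, 0, -165], "gripper": 60}, {"rot": [0, 0, 0.004], "slide": [3.5, 0, -173], "gripper": 56}, {"rot": [0, 0, 0.004], "slide": [3.5, 0, -173], "gripper": 50}, {"rot": [0, 0, 0.004], "slide": [3.5, 0, -173], "gripper": 47}, {"rot": [0, 0, 0.004], "slide": [3.5, 0, -173], "gripper": 40}, {"rot": [0, 0, 0.004], "slide": [3.5, 0, -173], "gripper": 35}, {"rot": [0, 0, 0.004], "slide": [3.5, 0, -173], "gripper": 35}]}}

```text
clock: 28.3
eef_pos: [481.3, -332.0, -4.9]
ee_rot: [0.999, 0.035, 0.002, 0.001]
force: [2.1, -0.2, 6.9]
opening: 0.468
finger_force: 30.0
```

{"fn": "servo_tool", "kwargs": {"moves": [{"rot": [0, 0, 0], "slide": [0, 0, 8], "gripper": 35}, {"rot": [0, 0, 0], "slide": [0, 0, 18], "gripper": 35}, {"rot": [0, 0, 0], "slide": [0, 0, 28], "gripper": 35}, {"rot": [0, 0, 0], "slide": [0, 0, 38], "gripper": 35}, {"rot": [0, 0, 0], "slide": [0, 0, 50], "gripper": 35}, {"rot": [0, 0, 0], "slide": [0, 0, 80], "gripper": 35}, {"rot": [0, 0, 0], "slide": [0, 0, 110], "gripper": 35}, {"rot": [0, 0, 0], "slide": [0, 0, 130], "gripper": 35}]}}

```text
clock: 29.1
eef_pos: [480.0, -330.1, 125.7]
ee_rot: [0.999, 0.035, 0.0, -0.0]
force: [-0.9, -0.6, -1.9]
opening: 0.469
finger_force: 30.0
```

{"fn": "servo_tool", "kwargs": {"moves": [{"rot": [0, 0, -0.114], "slide": [102, 354, 0], "gripper": 35}, {"rot": [0, 0, -0.114], "slide": [102, 354, 0], "gripper": 35}, {"rot": [0, 0, -0.114], "slide": [102, 354, 0], "gripper": 35}, {"rot": [0, 0, -0.114], "slide": [102, 354, 0], "gripper": 35}, {"rot": [0, 0, -0.114], "slide": [102, 354, 0], "gripper": 35}, {"rot": [0, 0, -0.114], "slide": [102, 354, 0], "gripper": 35}, {"rot": [0, 0, -0.114], "slide": [102, 354, 0], "gripper": 35}, {"rot": [0, 0, -0.114], "slide": [102, 354, 0], "gripper": 35}, {"rot": [0, 0, -0.114], "slide": [102, 354, 0], "gripper": 35}, {"rot": [0, 0, -0.114], "slide": [102, 354, 0], "gripper": 35}]}}

```text
clock: 30.1
eef_pos: [581.0, 23.7, 123.2]
ee_rot: [1.0, -0.021, -0.001, 0.0]
force: [0.3, 0.3, -2.5]
opening: 0.474
finger_force: 30.0
```

```bash
python3 - <<'E'
from h import *
s=snap("wrist","w12");o=observe();print(o["eef_pos"].round(1) if hasattr(o["eef_pos"],'round') else o["eef_pos"],o["opening"],o["finger_force"]); front("w12")
E
```

```text
[581.1  22.8 123.2] 0.4683970990633115 29.98170241713524
w12 front top 0 ((0.0, 0.0), (0.0, 0.0), 0.0)
```

View pics/w12.png

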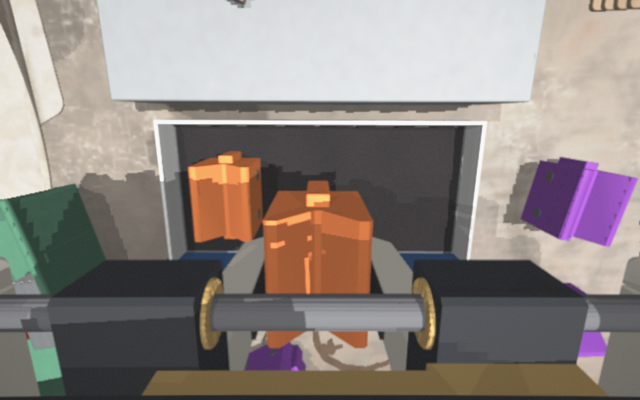

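The first block stands in the drawer at (225,198), and the second is held at (318,265). Lowering it into the middle.

{"fn": "servo_tool", "kwargs": {"moves": [{"rot": [0, 0, 0], "slide": [2, -2, -45], "gripper": 35}, {"rot": [0, 0, 0], "slide": [2, -2, -85], "gripper": 35}, {"rot": [0, 0, 0], "slide": [2, -2, -107], "gripper": 35}, {"rot": [0, 0, 0], "slide": [2, -2, -115], "gripper": 35}, {"rot": [0, 0, 0], "slide": [2, -2, -118], "gripper": 35}, {"rot": [0, 0, 0], "slide": [2, -2, -118], "gripper": 35}]}}

```text
clock: 30.75
eef_pos: [584.6, 20.3, 6.0]
ee_rot: [1.0, -0.022, 0.001, 0.0]
force: [-0.5, -0.2, -2.1]
opening: 0.471
finger_force: 30.0
```

{"fn": "servo_tool", "kwargs": {"moves": [{"rot": [0, 0, 0], "slide": [0, 0, -1], "gripper": 35}, {"rot": [0, 0, 0], "slide": [0, 0, -1], "gripper": 54}, {"rot": [0, 0, 0], "slide": [0, 0, -1], "gripper": 54}, {"rot": [0, 0, 0], "slide": [0, 0, -1], "gripper": 54}, {"rot": [0, 0, 0], "slide": [0, 0, 20], "gripper": 54}, {"rot": [0, 0, 0], "slide": [0, 0, 70], "gripper": 54}, {"rot": [0, 0, 0], "slide": [0, 0, 120], "gripper": 60}, {"rot": [0, 0, 0], "slide": [0, -30, 165], "gripper": 64}]}}

```text
clock: 31.55
eef_pos: [584.2, -4.2, 169.9]
ee_rot: [1.0, -0.02, 0.001, -0.0]
force: [0.5, -0.4, 0.1]
opening: 0.673
finger_force: 0.0
```

{"fn": "servo_tool", "kwargs": {"moves": [{"rot": [0, 0, 0.113], "slide": [-20, -318, 0], "gripper": 64}, {"rot": [0, 0, 0.113], "slide": [-20, -318, 0], "gripper": 64}, {"rot": [0, 0, 0.113], "slide": [-20, -318, 0], "gripper": 64}, {"rot": [0, 0, 0.113], "slide": [-20, -318, 0], "gripper": 64}, {"rot": [0, 0, 0.113], "slide": [-20, -318, 0], "gripper": 64}, {"rot": [0, 0, 0.113], "slide": [-20, -318, 0], "gripper": 64}, {"rot": [0, 0, 0.113], "slide": [-20, -318, 0], "gripper": 64}, {"rot": [0, 0, 0.113], "slide": [-20, -318, 0], "gripper": 64}, {"rot": [0, 0, 0.113], "slide": [-20, -318, 0], "gripper": 64}, {"rot": [0, 0, 0.113], "slide": [-20, -318, 0], "gripper": 64}]}}

```text
clock: 32.55
eef_pos: [564.3, -322.5, 166.9]
ee_rot: [0.999, 0.036, 0.0, -0.0]
force: [0.2, 0.5, -0.2]
opening: 0.686
finger_force: 0.0
```

```bash
python3 - <<'E'
from h import *
align("w13")
E
```

```text
[ 564.3 -322.5  167. ] [ 0.999  0.036  0.    -0.   ] 0.688
w13 [322. 190.] 2764 [ 565.5 -329.1] [58.1 42.6] 4.1 ztop 65.0
finger centre in rail Y rel TCP -1.662959962275833
```

{"fn": "servo_tool", "kwargs": {"moves": [{"rot": [0, 0, -0.003], "slide": [0.3, -5, -50], "gripper": 64}, {"rot": [0, 0, -0.003], "slide": [0.3, -5, -100], "gripper": 64}, {"rot": [0, 0, -0.003], "slide": [0.3, -5, -140], "gripper": 64}, {"rot": [0, 0, -0.003], "slide": [0.3, -5, -165], "gripper": 60}, {"rot": [0, 0, -0.003], "slide": [0.3, -5, -173], "gripper": 56}, {"rot": [0, 0, -0.003], "slide": [0.3, -5, -173], "gripper": 50}, {"rot": [0, 0, -0.003], "slide": [0.3, -5, -173], "gripper": 47}, {"rot": [0, 0, -0.003], "slide": [0.3, -5, -173], "gripper": 40}, {"rot": [0, 0, -0.003], "slide": [0.3, -5, -173], "gripper": 35}, {"rot": [0, 0, -0.003], "slide": [0.3, -5, -173], "gripper": 35}]}}

```text
clock: 33.6
eef_pos: [565.6, -329.3, -4.2]
ee_rot: [0.999, 0.033, 0.001, 0.0]
force: [1.8, 5.0, 7.1]
opening: 0.47
finger_force: 30.0
```

{"fn": "servo_tool", "kwargs": {"moves": [{"rot": [0, 0, 0], "slide": [0, 0.8, 0], "gripper": 35}, {"rot": [0, 0, 0], "slide": [0, 0.8, 8], "gripper": 35}, {"rot": [0, 0, 0], "slide": [0, 0.8, 18], "gripper": 35}, {"rot": [0, 0, 0], "slide": [0, 0.8, 28], "gripper": 35}, {"rot": [0, 0, 0], "slide": [0, 0.8, 38], "gripper": 35}, {"rot": [0, 0, 0], "slide": [0, 0.8, 50], "gripper": 35}, {"rot": [0, 0, 0], "slide": [0, 0.8, 80], "gripper": 35}, {"rot": [0, 0, 0], "slide": [0, 0.8, 110], "gripper": 35}, {"rot": [0, 0, 0], "slide": [0, 0.8, 130], "gripper": 35}]}}

```text
clock: 34.5
eef_pos: [564.8, -329.5, 127.0]
ee_rot: [0.999, 0.033, 0.001, 0.001]
force: [0.0, -0.4, -2.8]
opening: 0.471
finger_force: 30.0
```

{"fn": "servo_tool", "kwargs": {"moves": [{"rot": [0, 0, -0.112], "slide": [15, 276, 0], "gripper": 35}, {"rot": [0, 0, -0.112], "slide": [15, 276, 0], "gripper": 35}, {"rot": [0, 0, -0.112], "slide": [15, 276, 0], "gripper": 35}, {"rot": [0, 0, -0.112], "slide": [15, 276, 0], "gripper": 35}, {"rot": [0, 0, -0.112], "slide": [15, 276, 0], "gripper": 35}, {"rot": [0, 0, -0.112], "slide": [15, 276, 0], "gripper": 35}, {"rot": [0, 0, -0.112], "slide": [15, 276, 0], "gripper": 35}, {"rot": [0, 0, -0.112], "slide": [15, 276, 0], "gripper": 35}]}}

```text
clock: 35.3
eef_pos: [579.3, -52.5, 124.5]
ee_rot: [1.0, -0.022, 0.0, 0.0]
force: [0.3, -0.4, -2.3]
opening: 0.472
finger_force: 30.0
```

{"fn": "servo_tool", "kwargs": {"moves": [{"rot": [0, 0, 0], "slide": [0, -1, -45], "gripper": 35}, {"rot": [0, 0, 0], "slide": [0, -1, -85], "gripper": 35}, {"rot": [0, 0, 0], "slide": [0, -1, -107], "gripper": 35}, {"rot": [0, 0, 0], "slide": [0, -1, -115], "gripper": 35}, {"rot": [0, 0, 0], "slide": [0, -1, -119], "gripper": 35}, {"rot": [0, 0, 0], "slide": [0, -1, -119], "gripper": 35}, {"rot": [0, 0, 0], "slide": [0, -1, -119], "gripper": 54}, {"rot": [0, 0, 0], "slide": [0, -1, -119], "gripper": 54}, {"rot": [0, 0, 0], "slide": [0, -1, -119], "gripper": 54}]}}

```text
clock: 36.2
eef_pos: [580.2, -54.0, 6.0]
ee_rot: [1.0, -0.023, 0.001, 0.0]
force: [0.1, -0.7, 0.1]
opening: 0.579
finger_force: 0.0
```

{"fn": "servo_tool", "kwargs": {"moves": [{"rot": [0, 0, 0], "slide": [0, 0, 25], "gripper": 54}, {"rot": [0, 0, 0], "slide": [0, 0, 70], "gripper": 54}, {"rot": [0, 0, 0], "slide": [0, 0, 120], "gripper": 40}, {"rot": [0, 0, 0], "slide": [-45, 30, 140], "gripper": 0}, {"rot": [0, 0, 0], "slide": [-95, 75, 140], "gripper": 0}, {"rot": [0, 0, 0], "slide": [-110, 77, 140], "gripper": 0}, {"rot": [0, 0, 0], "slide": [-110, 77, 140], "gripper": 0}, {"rot": [0, 0, 0], "slide": [-110, 77, 140], "gripper": 0}]}}

```text
clock: 37.0
eef_pos: [469.6, 23.5, 145.8]
ee_rot: [1.0, -0.022, 0.001, 0.0]
force: [0.3, -0.4, -0.2]
opening: 0.114
finger_force: 0.0
```

```bash
python3 - <<'E'
from h import *
s=snap("wrist","w14");o=observe();print(np.round(o["eef_pos"],1),o["opening"]); front("w14")
b=snap("side","side14")["image"]
cv2.imwrite("pics/c14.png",np.vstack([cv2.resize(s["image"],(480,300)),cv2.resize(b[110:260,220:440],(480,300))]))
E
```

```text
[470.3  22.9 145.6] 0.07069152733233675
w14 front top 5428 ((516.947021484375, 23.2041015625), (277.1799011230469, 10.71177864074707), 87.49849700927734)
```

View pics/c14.png

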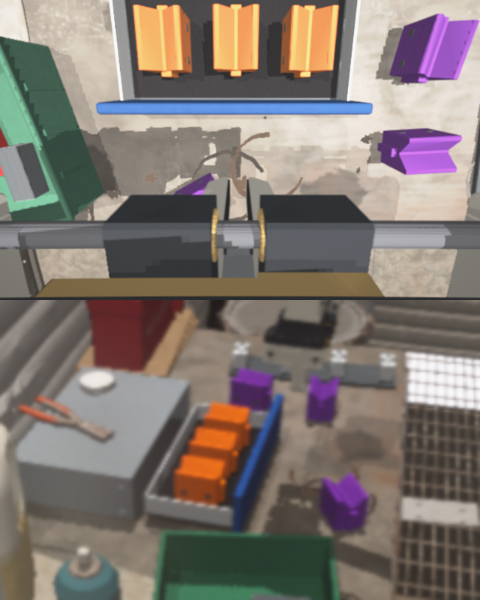

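All three blocks stand in the drawer. Now to push it shut.

{"fn": "servo_tool", "kwargs": {"moves": [{"rot": [0, 0, 0], "slide": [0, 0, -50], "gripper": 0}, {"rot": [0, 0, 0], "slide": [0, 0, -100], "gripper": 0}, {"rot": [0, 0, 0], "slide": [0, 0, -146], "gripper": 0}, {"rot": [0, 0, 0], "slide": [15, 0, -147], "gripper": 0}, {"rot": [0, 0, 0], "slide": [25, 0, -147], "gripper": 0}, {"rot": [0, 0, 0], "slide": [32, 0, -147], "gripper": 0}, {"rot": [0, 0, 0], "slide": [38, 0, -147], "gripper": 0}, {"rot": [0, 0, 0], "slide": [46, -0.5, -147], "gripper": 0}, {"rot": [0, 0, 0], "slide": [56, -1, -147], "gripper": 0}, {"rot": [0, 0, 0], "slide": [66, -1.5, -147], "gripper": 0}]}}

```text
clock: 38.1
eef_pos: [536.2, 21.6, -1.7]
ee_rot: [1.0, -0.023, 0.0, 0.0]
force: [-1.6, 0.1, 0.9]
opening: 0.003
finger_force: 0.8
```

{"fn": "servo_tool", "kwargs": {"moves": [{"rot": [0, 0, 0], "slide": [10, -0.5, 0], "gripper": 0}, {"rot": [0, 0, 0], "slide": [20, -1, 0], "gripper": 0}, {"rot": [0, 0, 0], "slide": [30, -1.5, 0], "gripper": 0}, {"rot": [0, 0, 0], "slide": [40, -2, 0], "gripper": 0}, {"rot": [0, 0, 0], "slide": [50, -2.5, 0], "gripper": 0}, {"rot": [0, 0, 0], "slide": [60, -3, 0], "gripper": 0}, {"rot": [0, 0, 0], "slide": [68, -3, 0], "gripper": 0}, {"rot": [0, 0, 0], "slide": [75, -3.5, 0], "gripper": 0}, {"rot": [0, 0, 0], "slide": [80, -3.5, 0], "gripper": 0}, {"rot": [0, 0, 0], "slide": [83, -3.5, 0], "gripper": 0}]}}

```text
clock: 39.1
eef_pos: [615.3, 18.0, -2.5]
ee_rot: [1.0, -0.022, -0.003, 0.0]
force: [-16.4, -0.7, 11.8]
opening: 0.004
finger_force: 7.8
```

16 N at 11 mm short of shut: something is obstructing. Backing off to look.

{"fn": "servo_tool", "kwargs": {"moves": [{"rot": [0, 0, 0], "slide": [-10, 0, 0], "gripper": 0}, {"rot": [0, 0, 0], "slide": [-40, 1, 0], "gripper": 0}, {"rot": [0, 0, 0], "slide": [-70, 2, 0], "gripper": 0}, {"rot": [0, 0, 0], "slide": [-80, 2, 50], "gripper": 0}, {"rot": [0, 0, 0], "slide": [-80, 2, 100], "gripper": 0}, {"rot": [0, 0, 0], "slide": [-80, 2, 145], "gripper": 0}, {"rot": [0, 0, 0], "slide": [-80, 2, 145], "gripper": 0}]}}

```text
clock: 39.8
eef_pos: [543.8, 19.4, 150.2]
ee_rot: [1.0, -0.023, 0.008, 0.001]
force: [0.7, 0.7, -0.6]
opening: 0.006
finger_force: 0.0
```

```bash
python3 - <<'E'
from h import *
s=snap("wrist","w15");o=observe();print(np.round(o["eef_pos"],1),o["force"]); front("w15")
b=snap("scene","scene15")["image"];c=snap("side","side15")["image"]
cv2.imwrite("pics/c15.png",np.vstack([cv2.resize(s["image"][:250],(800,312)),np.hstack([cv2.resize(b[140:220,260:370],(400,280),interpolation=cv2.INTER_CUBIC),cv2.resize(c[140:230,220:330],(400,280),interpolation=cv2.INTER_CUBIC)])]))
E
```

```text
[541.8  19.7 146.8] [-0.2377697  -0.08159783 -0.85764475]
w15 front top 5094 ((577.0610961914062, 20.493453979492188), (276.7143859863281, 11.262574195861816), 87.41891479492188)
```

View pics/c15.png

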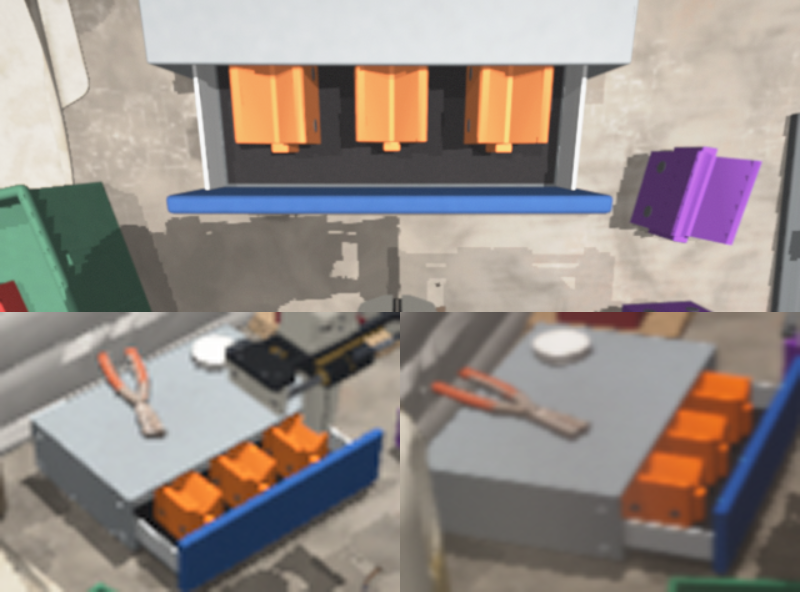

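The blocks stand well, and the latch spring pushed the drawer back out to about 60 mm. I'll push again, slower.

{"fn": "servo_tool", "kwargs": {"moves": [{"rot": [0, 0, 0], "slide": [0, 1, -50], "gripper": 0}, {"rot": [0, 0, 0], "slide": [0, 1, -100], "gripper": 0}, {"rot": [0, 0, 0], "slide": [0, 1, -147], "gripper": 0}, {"rot": [0, 0, 0], "slide": [16, 0.5, -147], "gripper": 0}, {"rot": [0, 0, 0], "slide": [24, 0, -147], "gripper": 0}, {"rot": [0, 0, 0], "slide": [30, 0, -147], "gripper": 0}, {"rot": [0, 0, 0], "slide": [36, 0, -147], "gripper": 0}, {"rot": [0, 0, 0], "slide": [42, -0.5, -147], "gripper": 0}, {"rot": [0, 0, 0], "slide": [48, -0.5, -147], "gripper": 0}, {"rot": [0, 0, 0], "slide": [48, -0.5, -147], "gripper": 0}]}}

```text
clock: 40.95
eef_pos: [587.6, 19.5, -3.6]
ee_rot: [1.0, -0.023, 0.001, 0.0]
force: [-1.1, -1.3, -0.3]
opening: 0.006
finger_force: 0.7
```

{"fn": "servo_tool", "kwargs": {"moves": [{"rot": [0, 0, 0], "slide": [4, 0, 0], "gripper": 0}, {"rot": [0, 0, 0], "slide": [8, 0, 0], "gripper": 0}, {"rot": [0, 0, 0], "slide": [11, 0, 0], "gripper": 0}, {"rot": [0, 0, 0], "slide": [14, 0, 0], "gripper": 0}, {"rot": [0, 0, 0], "slide": [14, 0, 0], "gripper": 0}]}}

```text
clock: 41.45
eef_pos: [600.9, 19.7, -4.2]
ee_rot: [1.0, -0.023, 0.0, -0.0]
force: [-3.2, -1.2, 1.1]
opening: 0.005
finger_force: 1.1
```

{"fn": "servo_tool", "kwargs": {"moves": [{"rot": [0, 0, 0], "slide": [3, 0, 0], "gripper": 0}, {"rot": [0, 0, 0], "slide": [6, 0, 0], "gripper": 0}, {"rot": [0, 0, 0], "slide": [9, -0.5, 0], "gripper": 0}, {"rot": [0, 0, 0], "slide": [9, -0.5, 0], "gripper": 0}]}}

```text
clock: 41.85
eef_pos: [609.7, 19.5, -4.3]
ee_rot: [1.0, -0.023, 0.0, -0.0]
force: [-2.1, -0.1, 0.8]
opening: 0.006
finger_force: 1.3
```

{"fn": "servo_tool", "kwargs": {"moves": [{"rot": [0, 0, 0], "slide": [2, 0, 0], "gripper": 0}, {"rot": [0, 0, 0], "slide": [4, 0, 0], "gripper": 0}, {"rot": [0, 0, 0], "slide": [4, 0, 0], "gripper": 0}]}}

```text
clock: 42.15
eef_pos: [613.2, 19.3, -4.3]
ee_rot: [1.0, -0.023, -0.0, -0.0]
force: [-2.9, -1.0, 0.9]
opening: 0.005
finger_force: 1.8
```

Only about 3 N this time, so speed caused the earlier force. Continuing slowly.

{"fn": "servo_tool", "kwargs": {"moves": [{"rot": [0, 0, 0], "slide": [2, 0, 0], "gripper": 0}, {"rot": [0, 0, 0], "slide": [4, 0, 0], "gripper": 0}, {"rot": [0, 0, 0], "slide": [6, 0, 0], "gripper": 0}, {"rot": [0, 0, 0], "slide": [6, 0, 0], "gripper": 0}]}}

```text
clock: 42.55
eef_pos: [618.9, 19.0, -4.3]
ee_rot: [1.0, -0.023, -0.0, 0.0]
force: [-4.2, -1.2, 1.2]
opening: 0.005
finger_force: 2.0
```

{"fn": "servo_tool", "kwargs": {"moves": [{"rot": [0, 0, 0], "slide": [2, 0, 0], "gripper": 0}, {"rot": [0, 0, 0], "slide": [4, 0, 0], "gripper": 0}, {"rot": [0, 0, 0], "slide": [6, 0, 0], "gripper": 0}, {"rot": [0, 0, 0], "slide": [6, 0, 0], "gripper": 0}]}}

```text
clock: 42.95
eef_pos: [624.2, 18.8, -4.3]
ee_rot: [1.0, -0.023, -0.001, 0.0]
force: [-6.0, -2.0, 2.4]
opening: 0.002
finger_force: 3.1
```

{"fn": "servo_tool", "kwargs": {"moves": [{"rot": [0, 0, 0], "slide": [2, 0, 0], "gripper": 0}, {"rot": [0, 0, 0], "slide": [4, 0, 0], "gripper": 0}, {"rot": [0, 0, 0], "slide": [6, 0, 0], "gripper": 0}, {"rot": [0, 0, 0], "slide": [8, 0, 0], "gripper": 0}, {"rot": [0, 0, 0], "slide": [9, 0, 0], "gripper": 0}, {"rot": [0, 0, 0], "slide": [9, 0, 0], "gripper": 0}]}}

```text
clock: 43.55
eef_pos: [634.1, 18.7, -4.5]
ee_rot: [1.0, -0.023, -0.0, 0.0]
force: [-4.3, -2.0, 0.6]
opening: 0.002
finger_force: 1.9
```

{"fn": "servo_tool", "kwargs": {"moves": [{"rot": [0, 0, 0], "slide": [1, 0, 0], "gripper": 0}, {"rot": [0, 0, 0], "slide": [1.2, 0, 0], "gripper": 0}, {"rot": [0, 0, 0], "slide": [1.2, 0, 0], "gripper": 0}]}}

```text
clock: 43.85
eef_pos: [634.1, 18.7, -4.5]
ee_rot: [1.0, -0.023, -0.001, 0.0]
force: [-7.9, -3.7, 3.2]
opening: 0.007
finger_force: 3.7
```

At the stop (7.9 N, no further travel). Retracting slowly.

{"fn": "servo_tool", "kwargs": {"moves": [{"rot": [0, 0, 0], "slide": [-4, 0, 0], "gripper": 0}, {"rot": [0, 0, 0], "slide": [-9, 0, 0], "gripper": 0}, {"rot": [0, 0, 0], "slide": [-14, 0, 0], "gripper": 0}, {"rot": [0, 0, 0], "slide": [-40, 0, 0], "gripper": 0}, {"rot": [0, 0, 0], "slide": [-90, 0, 0], "gripper": 0}, {"rot": [0, 0, 0], "slide": [-100, 0, 50], "gripper": 0}, {"rot": [0, 0, 0], "slide": [-100, 0, 100], "gripper": 0}, {"rot": [0, 0, 0], "slide": [-100, 0, 150], "gripper": 0}, {"rot": [0, 0, 0], "slide": [-100, 0, 150], "gripper": 0}]}}

```text
clock: 44.75
eef_pos: [540.8, 18.8, 153.7]
ee_rot: [1.0, -0.022, 0.008, 0.001]
force: [-0.1, 0.1, 0.9]
opening: 0.006
finger_force: 0.0
```

```bash
python3 - <<'E'
from h import *
s=snap("wrist","w16");o=observe();print(np.round(o["eef_pos"],1),o["clock"]); front("w16")
b=snap("scene","scene16")["image"];c=snap("side","side16")["image"]
rects("w16",[])
W=cloud(load("side16"))
for u,v in((261,240),(261,262),(328,308),(328,325)): print("side",u,v,px(W,u,v))
P=W[(W[...,2]>37)&(W[...,2]<44)&(W[...,1]<-290)&(W[...,1]>-380)&(W[...,0]>300)&(W[...,0]<640)]
print("rail posts",cv2.minAreaRect(P[:,:2].astype(np.float32)))
cv2.imwrite("pics/c16.png",np.vstack([cv2.resize(s["image"][:250],(640,250)),cv2.resize(c[100:350,210:420],(640,350))[:350]]))
E
```

```text
[538.9  19.  150.4] 44.8
w16 front top 6145 ((640.640380859375, 18.348709106445312), (276.6606750488281, 12.388201713562012), 87.40191650390625)
side 261 240 [619.2 435.5 188.3]
side 261 262 [612.6 464.7 152.9]
side 328 308 [459.2 498.5  86. ]
side 328 325 [453.2 527.8  65.7]
rail posts ((435.42266845703125, -331.34600830078125), (190.29257202148438, 50.594566345214844), 5.358265399932861)
```

View pics/c16.png

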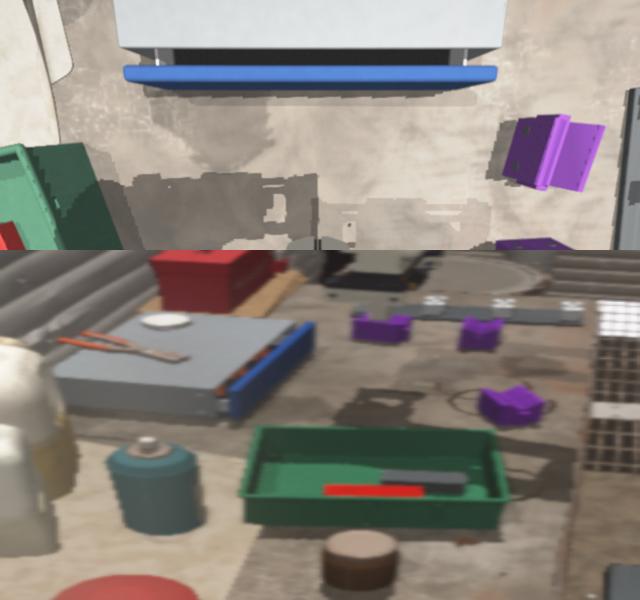

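The drawer front is back at x=640.6, its shut position. Both offcuts are in the bin, the rail is empty and in place, and the can and jar have not moved.

```bash
python3 -c "
from bench import *
print(hand_in())"
```

```text
the job is handed in; nothing more can be done
None
```

The job is done and handed in: both offcuts are in the scrap bin, all three orange V-blocks are in the drawer, the drawer is latched shut, and the can and jar were not moved.

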